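# Gauge the marked reagent tank

### The job

One of the two white reagent tanks has the yellow cassette lying on its lid: that one is due for a depth check, the one with the blue cassette is not. Lift the orange-handled gauge rod out of its wooden cradle, push it down the sloping guide tube of the yellow-marked tank until its brass collar stops on the tube's mouth, then draw it right out again and present it for reading: finish still holding the rod in the gripper, level and steady, at least 20 cm above the desk. Never put the rod into the other tube, and leave the cassettes and everything else standing where they are.

Things in the scene. Friction and masses are not known exactly. Their poses are not given: they have to be found in the camera images.
- reservoir: fixed twin reservoir: two white tanks (66 x 60 mm, top 88 mm above the desk) on a grey foot 156 x 136 mm. Origin on the desk under its middle; y points level from the tanks to the tube mouths, x from near tank (x = -36 mm) to far tank (+36 mm). Tank centres at y = -32 mm; parallel guide tubes at x = -45 and +45 mm, mouths at y = +75 mm. The microscope stands further left: keep clear
- tube_near: guide tube of the tank nearer to the robot: aluminium tube that slopes down at 35 degrees into the tank. Origin at the centre of its open mouth, 118 mm above the desk; its z axis points out of the mouth along the tube (35 degrees above level), so the rod goes in along -z. Mouth rim 30 mm outside; flared entry 23 mm wide narrowing over 12 mm to a 13 mm bore; 92 mm deep (rod enters 74 mm)
- tube_far: guide tube of the tank farther from the robot: aluminium tube that slopes down at 35 degrees into the tank. Origin at the centre of its open mouth, 118 mm above the desk; its z axis points out of the mouth along the tube (35 degrees above level), so the rod goes in along -z. Mouth rim 30 mm outside; flared entry 23 mm wide narrowing over 12 mm to a 13 mm bore; 92 mm deep (rod enters 74 mm)
- gauge: gauge rod, 50 to 95 g, lying level in its cradle, axis 62 mm above the desk: orange flat-sided handle 90 mm long, 14 mm wide, 18 mm tall; brass collar disc 28 mm across, 6 mm thick; then a steel rod 8 mm thick, 74 mm long, round tip, black rings. Origin on the axis at the collar's face on the tip side; x along the rod to the tip, z up, y across the 14 mm width
- gauge_grip (a point): centre of the gauge rod's handle, on the rod's axis 50 mm behind the collar's face (gauge x = -50 mm); axes as the gauge's. Both 14 mm wide sides are free here between the cradle's posts
- gauge_tip (a point): the round end of the gauge rod, 74 mm ahead of the collar's face; axes as the gauge's
- cradle: fixed wooden cradle: foot 160 x 50 x 8 mm, two slotted posts 10 mm thick, up to 70 mm tall and 34 mm wide, open at the top. Origin on the desk under its middle, x along the rod towards the tip; posts at x = -67 and +66 mm, middle of the handle at x = -30 mm. A partition, top 375 mm above the desk, runs along the desk's right edge at y = -0.36 m: an arm that starts beyond it must go over it
- yellow_cassette: tissue cassette, a flat yellow plastic box 28 x 41 x 7 mm lying on the lid of one of the two reservoir tanks as a marker (yellow = this tank is to be gauged, blue = leave alone); origin at the centre of its underside
- blue_cassette: tissue cassette, a flat light blue plastic box 28 x 41 x 7 mm lying on the lid of one of the two reservoir tanks as a marker (yellow = this tank is to be gauged, blue = leave alone); origin at the centre of its underside
- red_jar: bystander: white specimen jar with red cap, 46 mm wide, 68 mm tall; origin at the centre of its underside
- oil_bottle: bystander: brown dropper bottle with black cap, 25 mm wide, 66 mm tall; origin at the centre of its underside
- blower: bystander: dark red rubber blower, 49 x 120 x 49 mm, lying; origin at the centre of its underside
- coverslip_box: bystander: small blue-lidded box 38 x 38 x 19 mm; origin at the centre of its underside
- marker: bystander: red and white marker pen 17 x 135 x 16 mm, lying; origin at the centre of its underside

How it is judged:
By the outcome, as a careful person would: the job done as asked, in the order asked, and still so for the second after the job is handed in, while the arm keeps its last pose, push and grip.
It also fails if it takes over 58 s, if anything falls off the work surface, if the arm or the gripper's body presses on something with over 40 N, if the wrist force passes 120 N, or if a joint passes its speed limit or range.

### The arm

A 7-joint arm with a two-finger parallel gripper is mounted at the origin on the work surface; the furniture and walls round the work are solid. World frame = base frame: x ahead of the robot, y to its left, z up, the work surface at z = 0. Lengths are in m, angles in rad, forces in N, time in s.
With the tool pointing down it reaches from about 0.425 to 0.875 m from the base axis. Payload 4.7 kg.
Tool frame: the origin (TCP) lies between the finger pads; the fingertips stand 17 mm ahead of it and the grasp point (between the pads) lies 2 mm behind it; z points along the fingers, y is the line along which they close (so a half turn about z gives the same grasp; the last joint's range is limited). The gripper opens to 85 mm and grips with 20 to 120 N. Pads are 22 mm wide; open, the fingers measure 114 mm over their backs; the gripper's body (76 mm by 85 mm) begins 54 mm behind the grasp point. The pads swing forward as they close: fully open they stand 13 mm farther back than shut.
Start: joints at [1.304, 0.321, -0.07, 1.45, 0.023, 1.371, -0.057], TCP at [0.18, -0.625, 0.248] pointing down, gripper open.
Joint ranges: [-2.86, 2.86], [-0.3, 2.09], [-1.38, 1.24], [0.06, 2.45], [-1.56, 4.7], [0.09, 2.05], [-2.69, 2.69]. Speed limits (rad/s): [2.57, 2.57, 3.14, 3.14, 3.14, 3.14, 3.14].

### API

Orientations are given as a unit quaternion [x, y, z, w].
In Python, from rig import arm, eyes, workorder gives the robot as it stands.
- The arm moves only by the tool servo_tool, never from a script. Its argument "moves" is a list of rows, each an object of numbers: "claw": the gripper command: -1 is shut, 1 is fully open, values between are in proportion; "dx", "dy", "dz": the shift along the tool's x, y, z in m; "twist": the turn about the tool's z in degrees. A call has 1 to 20 rows; each row shifts and turns the commanded pose from where the row before left it, along the tool's axes as they then stand; what a row does not reach is not made up. A row lasts 1/10 s, in which the tool goes at most 50 mm and 8.59 degrees, less where a joint would pass 70% of its speed; a pose out of reach is approached as far as the arm can. A call with a gripper value outside its range is refused whole. The fingers move at their own pace and stop on an object; "newtons" is the grip in N (left out, the last holds). Time passes only in rows, so rows that do not move let the fingers close. It gives the time, the measured TCP pose, the force, the opening and the grip force at its end, in the units of the state.
- arm.get_obs(): the state, without advancing time (a new reading comes with each control period).
- eyes.camera(name): name is "side" or "top" or "wrist"; returns the picture (420x560x3 uint8, blue, green, red); there is no depth.
- eyes.camera_model(name): a dict with "fx", "fy", "cx", "cy" (pixels), "R" (3x3) and "t" (3): a world point X has camera coordinates R X + t; the wrist camera has in their place "tool_from_camera" (4x4, takes a point from camera to tool coordinates, whose origin is the TCP and whose axes are the flange's). Camera axes: x right, y down, z forward; pixel columns grow to the right and rows downward; lengths in m; the calibration is good to about 2 mm. A picture is of the moment at which its call begins: read the wrist's pose just before it. camera_model takes no time and is no camera call.
- workorder.close_job(): hands the job in; it is judged then, once.
The state is a dict: "time_s": time; "joint_pos": joint angles; "dq": joint speeds; "joint_torque": joint torques, N m; "tcp_pos": TCP position; "eef_rot": TCP orientation; "contact_force": force on the tool from outside, world axes, zero at the start; "moment": the same for the moment, N m; "gripper_width": opening from 0.0 (shut) to 1.0 (fully open); "gripper_force": force on a finger pad.
Only numpy, scipy, OpenCV 4.12 (cv2) and the standard library are available. Lean on these libraries where they do the work, as an engineer would, in place of code of your own. Each camera call takes 0.05 s, during which the arm holds its last target. There are 200 camera calls.

## Working session

There is one attempt and no reset: what is moved stays moved. The work goes in short steps, Python scripts to look and compute and a tool call to move; the robot and the scene stay as the last step left them, time stands still between calls to the robot, and variables do not carry over. Pictures are saved under pics/ and viewed, at most 10 in all, crops included, and the job is handed in when it is done.

Besides the shell and the picture viewer there is one more tool, called after "Emit:" as name([rows], argument=value, ...), one row to a line, values as JSON. servo_tool: Moves the arm, as the interface text tells. Its arguments: {"type":"object","properties":{"moves":{"type":"array","items":{"type":"object","properties":{"claw":{"type":"number"},"dx":{"type":"number"},"dy":{"type":"number"},"dz":{"type":"number"},"twist":{"type":"number"}}}},"newtons":{"type":"number"}},"required":["moves"]}

```bash
mkdir -p pics
python3 - <<'E'
from rig import arm, eyes
import cv2
o=arm.get_obs(); print({k:o[k] for k in('time_s','tcp_pos','eef_rot','gripper_width')})
for n in('top','side'):
    cv2.imwrite(f'pics/{n}0.png',eyes.camera(n)); print(n,eyes.camera_model(n))
print(eyes.camera_model('wrist'))
E
```

```text
{'time_s': 0.0, 'tcp_pos': array([ 0.17995546, -0.62405607,  0.24721173]), 'eef_rot': array([ 9.90154748e-01,  1.39973723e-01, -1.83356132e-04, -9.47432213e-04]), 'gripper_width': 0.9961452047881806}
top {'fx': 510.06276645168157, 'fy': 510.06276645168157, 'cx': 283.4035683873849, 'cy': 217.01223118048307, 'R': array([[-0.00657493, -0.99955372,  0.02913994],
       [-0.98711815,  0.00182917, -0.15998253],
       [ 0.15985783, -0.02981644, -0.98668964]]), 't': array([-0.03564047,  0.52666614,  1.10739911])}
side {'fx': 380.62439685344873, 'fy': 380.62439685344873, 'cx': 277.13188664297337, 'cy': 213.14281483264952, 'R': array([[-8.86873477e-01, -4.62012309e-01, -2.48550806e-04],
       [-2.64731295e-01,  5.08615881e-01, -8.19284582e-01],
       [ 3.78645979e-01, -7.26535967e-01, -5.73387052e-01]]), 't': array([0.44898744, 0.22877745, 0.77588002])}
{'fx': 329.0078310329427, 'fy': 329.0078310329427, 'cx': 282.9420000316281, 'cy': 206.08833247707196, 'tool_from_camera': array([[-6.58846579e-04, -9.54072236e-01, -2.99575924e-01,
         7.71746848e-02],
       [ 9.99999460e-01, -8.69342566e-04,  5.69369462e-04,
         1.05747034e-03],
       [-8.03653698e-04, -2.99575387e-01,  9.54072294e-01,
        -1.25989195e-01],
       [ 0.00000000e+00,  0.00000000e+00,  0.00000000e+00,
         1.00000000e+00]])}
```

View pics/top0.png

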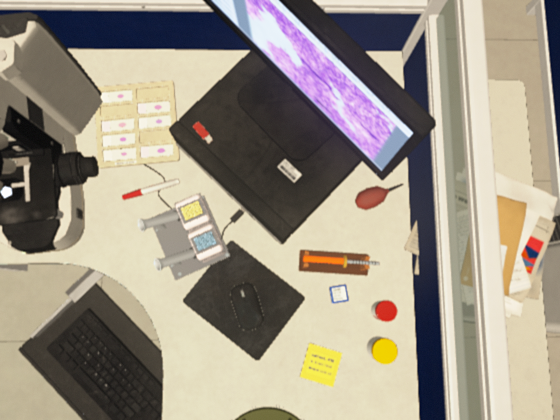

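View pics/side0.png

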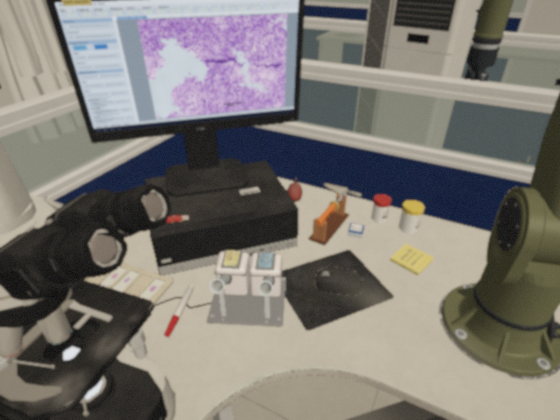

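The top view shows yellow on the far tank (192,211) and blue on the near tank (205,241). The tube mouths are at about (140,224) for the far tank and (157,264) for the near one. The rod lies at (305–380,262) with its tip to the right. The side view agrees: the yellow tank's mouth is at about (217,286). Next I measure these.

```bash
cat > h.py <<'E'
import numpy as np, cv2
from rig import arm, eyes
from scipy.spatial.transform import Rotation as Ro
def ray(name,px,obs=None):
    m=eyes.camera_model(name); d=np.array([(px[0]-m['cx'])/m['fx'],(px[1]-m['cy'])/m['fy'],1.])
    if name=='wrist':
        R=Ro.from_quat(obs['eef_rot']).as_matrix(); T=m['tool_from_camera']
        return R@T[:3,3]+obs['tcp_pos'], R@T[:3,:3]@d
    return -m['R'].T@m['t'], m['R'].T@d
def onz(name,px,z,obs=None):
    c,d=ray(name,px,obs); return c+d*(z-c[2])/d[2]
def meet(r1,r2):
    A=np.c_[r1[1],-r2[1]]; s=np.linalg.lstsq(A,r2[0]-r1[0],rcond=None)[0]
    p,q=r1[0]+s[0]*r1[1],r2[0]+s[1]*r2[1]; return (p+q)/2,np.linalg.norm(p-q)
def mask(im,lo,hi): return cv2.inRange(cv2.cvtColor(im,cv2.COLOR_BGR2HSV),lo,hi)
E
python3 - <<'E'
from h import *
im=cv2.imread('pics/top0.png')
print('side-top mouths',[meet(ray('top',a),ray('side',b)) for a,b in(((140,224),(217,286)),((157,264),(266,286)))])
m=mask(im,(8,200,200),(22,255,255)); m[:, :295]=0; m[:,385:]=0; m[:240]=0; m[285:]=0
r=cv2.minAreaRect(cv2.findNonZero(m)); b=cv2.boxPoints(r); print(r,[onz('top',p,.068).round(4) for p in b])
for n,p in(('tip',(379,263)),):print(n,onz('top',p,.062))
for n,p in(('yel',(192,211)),('blue',(205,241))): print(n,onz('top',p,.095))
print('partition top', [onz('top',p,.375) for p in((430,260),(460,260),(437,400),(467,400))])
c=np.hstack([cv2.resize(im[170:290,110:250],None,fx=3,fy=3,interpolation=2),cv2.resize(im[200:320,290:410],None,fx=3,fy=3,interpolation=2)])
cv2.imwrite('pics/crop0.png',c)
E
```

```text
side-top mouths [(array([0.49807522, 0.26261218, 0.11678503]), np.float64(0.00496011471335879)), (array([0.41472625, 0.22414575, 0.12111735]), np.float64(0.0039022834598882953))]
((323.0395812988281, 259.4659118652344), (40.33394241333008, 6.537644386291504), 4.236394882202148) [array([ 0.4248, -0.0785,  0.068 ]), array([ 0.439 , -0.0797,  0.068 ]), array([ 0.4322, -0.1676,  0.068 ]), array([ 0.418 , -0.1662,  0.068 ])]
tip [ 0.42065973 -0.24677637  0.062     ]
yel [0.53150033 0.15972593 0.095     ]
blue [0.46672228 0.13080034 0.095     ]
partition top [array([ 0.40315802, -0.2601646 ,  0.375     ]), array([ 0.40294919, -0.30828734,  0.375     ]), array([ 0.19041058, -0.25963018,  0.375     ]), array([ 0.18985776, -0.3057262 ,  0.375     ])]
```

View pics/crop0.png

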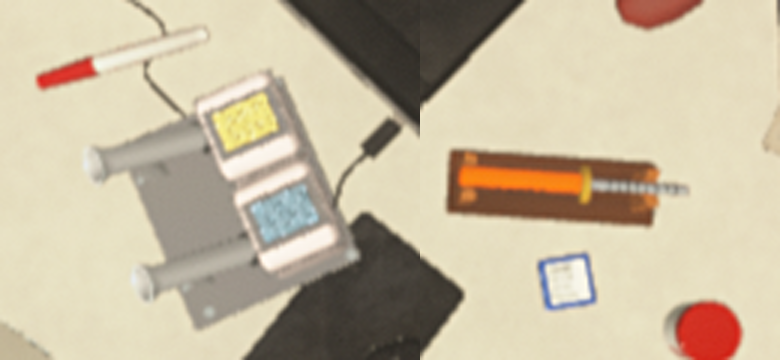

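Emit:
servo_tool([
  {"dz": -0.03, "claw": 1},
  {"dz": -0.03},
  {"dz": -0.03},
  {"dz": -0.03},
  {"dz": -0.03},
  {"dz": -0.03},
  {"dz": -0.03},
  {"dz": -0.03},
  {},
])

```text
$.moves[0]: bad value
```

Emit:
servo_tool([
  {"dx": 0.019, "dy": -0.0206},
  {"dx": 0.019, "dy": -0.0206},
  {"dx": 0.019, "dy": -0.0206},
  {"dx": 0.019, "dy": -0.0206},
  {"dx": 0.019, "dy": -0.0206},
  {"dx": 0.019, "dy": -0.0206},
  {"dx": 0.019, "dy": -0.0206},
  {"dx": 0.019, "dy": -0.0206},
  {"dx": 0.019, "dy": -0.0206},
  {"dx": 0.019, "dy": -0.0206},
  {"dx": 0.019, "dy": -0.0206},
  {"dx": 0.019, "dy": -0.0206},
  {"dx": 0.019, "dy": -0.0206},
  {"dx": 0.019, "dy": -0.0206},
  {"dx": 0.019, "dy": -0.0206},
  {"dx": 0.019, "dy": -0.0206},
  {"dx": 0.019, "dy": -0.0206},
  {"dx": 0.019, "dy": -0.0206},
  {"dx": 0.019, "dy": -0.0206},
  {"dx": 0.019, "dy": -0.0206},
])

```text
$.moves[0]: bad value
```

Emit:
servo_tool([
  {"twist": -7.7},
  {"twist": -7.7},
  {"twist": -7.7},
  {"twist": -7.7},
  {"twist": -7.7},
  {"twist": -7.7},
  {"twist": -7.7},
  {"twist": -7.7},
  {"twist": -7.7, "dz": 0.03},
  {"dz": 0.04},
  {"dz": 0.04},
  {"dz": 0.04},
  {"dz": 0.04},
  {"dz": 0.04},
  {"dz": 0.03},
  {},
])

```text
$.moves[0]: bad value
```

Emit:
servo_tool([
  {"dx": 0, "dy": 0, "dz": -0.03, "twist": 0, "claw": 1},
  {"dx": 0, "dy": 0, "dz": -0.03, "twist": 0, "claw": 1},
  {"dx": 0, "dy": 0, "dz": -0.03, "twist": 0, "claw": 1},
  {"dx": 0, "dy": 0, "dz": -0.03, "twist": 0, "claw": 1},
  {"dx": 0, "dy": 0, "dz": -0.03, "twist": 0, "claw": 1},
  {"dx": 0, "dy": 0, "dz": -0.03, "twist": 0, "claw": 1},
  {"dx": 0, "dy": 0, "dz": -0.03, "twist": 0, "claw": 1},
  {"dx": 0, "dy": 0, "dz": -0.03, "twist": 0, "claw": 1},
  {"dx": 0, "dy": 0, "dz": 0, "twist": 0, "claw": 1},
])

```text
time_s: 1.0
tcp_pos: [0.1804, -0.6251, 0.4927]
eef_rot: [0.99, 0.14, 0.001, 0.003]
contact_force: [-0.1, 0.2, -0.2]
gripper_width: 1.002
gripper_force: 0.0
```

Emit:
servo_tool([
  {"dx": 0.019, "dy": -0.0206, "dz": 0, "twist": 0, "claw": 1},
  {"dx": 0.019, "dy": -0.0206, "dz": 0, "twist": 0, "claw": 1},
  {"dx": 0.019, "dy": -0.0206, "dz": 0, "twist": 0, "claw": 1},
  {"dx": 0.019, "dy": -0.0206, "dz": 0, "twist": 0, "claw": 1},
  {"dx": 0.019, "dy": -0.0206, "dz": 0, "twist": 0, "claw": 1},
  {"dx": 0.019, "dy": -0.0206, "dz": 0, "twist": 0, "claw": 1},
  {"dx": 0.019, "dy": -0.0206, "dz": 0, "twist": 0, "claw": 1},
  {"dx": 0.019, "dy": -0.0206, "dz": 0, "twist": 0, "claw": 1},
  {"dx": 0.019, "dy": -0.0206, "dz": 0, "twist": 0, "claw": 1},
  {"dx": 0.019, "dy": -0.0206, "dz": 0, "twist": 0, "claw": 1},
  {"dx": 0.019, "dy": -0.0206, "dz": 0, "twist": 0, "claw": 1},
  {"dx": 0.019, "dy": -0.0206, "dz": 0, "twist": 0, "claw": 1},
  {"dx": 0.019, "dy": -0.0206, "dz": 0, "twist": 0, "claw": 1},
  {"dx": 0.019, "dy": -0.0206, "dz": 0, "twist": 0, "claw": 1},
  {"dx": 0.019, "dy": -0.0206, "dz": 0, "twist": 0, "claw": 1},
  {"dx": 0.019, "dy": -0.0206, "dz": 0, "twist": 0, "claw": 1},
  {"dx": 0.019, "dy": -0.0206, "dz": 0, "twist": 0, "claw": 1},
  {"dx": 0.019, "dy": -0.0206, "dz": 0, "twist": 0, "claw": 1},
  {"dx": 0.019, "dy": -0.0206, "dz": 0, "twist": 0, "claw": 1},
  {"dx": 0.019, "dy": -0.0206, "dz": 0, "twist": 0, "claw": 1},
])

```text
time_s: 3.0
tcp_pos: [0.4311, -0.1222, 0.4872]
eef_rot: [0.99, 0.14, -0.001, -0.0]
contact_force: [-0.2, 0.0, -0.6]
gripper_width: 1.004
gripper_force: 0.0
```

Emit:
servo_tool([
  {"dx": 0, "dy": 0, "dz": 0, "twist": -7.7, "claw": 1},
  {"dx": 0, "dy": 0, "dz": 0, "twist": -7.7, "claw": 1},
  {"dx": 0, "dy": 0, "dz": 0, "twist": -7.7, "claw": 1},
  {"dx": 0, "dy": 0, "dz": 0, "twist": -7.7, "claw": 1},
  {"dx": 0, "dy": 0, "dz": 0, "twist": -7.7, "claw": 1},
  {"dx": 0, "dy": 0, "dz": 0, "twist": -7.7, "claw": 1},
  {"dx": 0, "dy": 0, "dz": 0, "twist": -7.7, "claw": 1},
  {"dx": 0, "dy": 0, "dz": 0, "twist": -7.7, "claw": 1},
  {"dx": 0, "dy": 0, "dz": 0, "twist": -7.7, "claw": 1},
  {"dx": 0, "dy": 0, "dz": 0, "twist": 0, "claw": 1},
])

```text
time_s: 4.0
tcp_pos: [0.4308, -0.1233, 0.4872]
eef_rot: [0.735, 0.678, -0.0, -0.001]
contact_force: [-0.4, -0.3, 0.3]
gripper_width: 1.006
gripper_force: 0.0
```

Run:
```python
from h import *
o=arm.get_obs(); im=eyes.camera('wrist'); cv2.imwrite('pics/w1.png',im)
print(o['time_s'],o['tcp_pos'],Ro.from_quat(o['eef_rot']).as_matrix().round(3).tolist())
```

```text
4.0 [ 0.43079528 -0.12334028  0.48723093] [[0.08, 0.997, -0.002], [0.997, -0.08, 0.0], [0.0, -0.002, -1.0]]
```

View pics/w1.png

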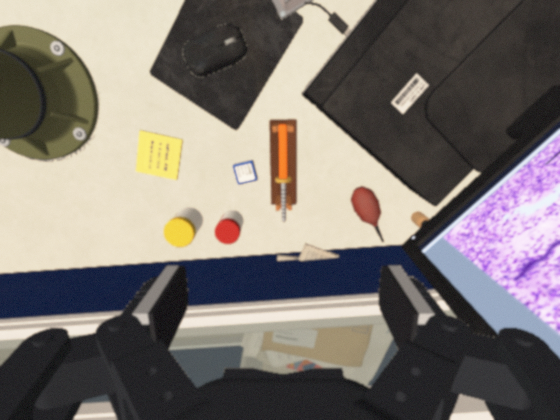

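The wrist view shows the rod in its cradle, with the handle at (283,150) and the tip at (284,220). The white partition's top edges are at rows ~300–330. I'll measure both.

```bash
cat >> h.py <<'E'
def handle(im,o,z=.071):
    m=mask(im,(5,200,170),(18,255,255)); n,l,s,c=cv2.connectedComponentsWithStats(m)
    i=1+np.argmax(s[1:,4]); r=cv2.minAreaRect(cv2.findNonZero((l==i).astype('uint8')))
    b=[onz('wrist',p,z,o) for p in cv2.boxPoints(r)]; b=np.array(b)
    e=sorted([(np.linalg.norm(b[k]-b[k-1]),k) for k in range(4)])
    ends=[(b[k]+b[k-1])/2 for _,k in e[:2]]; ends.sort(key=lambda p:-p[1])
    d=ends[1]-ends[0]; return (ends[0]+ends[1])/2, np.degrees(np.arctan2(d[1],d[0])), e[0][0], e[3][0]
E
python3 - <<'E'
from h import *
im=cv2.imread('pics/w1.png'); o=arm.get_obs(); print(handle(im,o))
g=cv2.cvtColor(im,cv2.COLOR_BGR2GRAY)[240:345,220]; print(g.tolist())
for r in(295,300,305,310,315,320,325,330,335): print(r,[onz('wrist',(220,r),z,o)[1].round(3) for z in(0,.375)])
E
```

```text
(array([ 0.43019927, -0.12434845,  0.071     ]), np.float64(-93.43559522917421), np.float64(0.013714853698961532), np.float64(0.08852474410667008))
[120, 150, 186, 214, 222, 225, 224, 224, 225, 223, 224, 224, 224, 223, 223, 220, 206, 159, 96, 47, 39, 36, 34, 29, 38, 32, 33, 36, 26, 35, 35, 33, 34, 32, 34, 32, 32, 29, 31, 31, 33, 37, 31, 37, 37, 36, 37, 34, 31, 38, 32, 33, 36, 33, 34, 34, 35, 32, 34, 35, 34, 37, 49, 85, 131, 162, 173, 188, 212, 224, 215, 193, 174, 174, 186, 208, 227, 235, 235, 235, 235, 235, 234, 232, 225, 204, 178, 169, 169, 168, 169, 167, 163, 161, 153, 145, 141, 143, 141, 143, 141, 141, 144, 153, 159]
295 [np.float64(-0.427), np.float64(-0.195)]
300 [np.float64(-0.439), np.float64(-0.2)]
305 [np.float64(-0.452), np.float64(-0.205)]
310 [np.float64(-0.464), np.float64(-0.21)]
315 [np.float64(-0.477), np.float64(-0.215)]
320 [np.float64(-0.49), np.float64(-0.22)]
325 [np.float64(-0.502), np.float64(-0.225)]
330 [np.float64(-0.515), np.float64(-0.23)]
335 [np.float64(-0.529), np.float64(-0.235)]
```

Emit:
servo_tool([
  {"dx": -0.002, "dy": 0, "dz": 0.04, "twist": -1.2, "claw": 0.2},
  {"dx": 0, "dy": 0, "dz": 0.045, "twist": 0, "claw": 0.2},
  {"dx": 0, "dy": 0, "dz": 0.045, "twist": 0, "claw": 0.2},
  {"dx": 0, "dy": 0, "dz": 0.045, "twist": 0, "claw": 0.2},
  {"dx": 0, "dy": 0, "dz": 0.045, "twist": 0, "claw": 0.2},
  {"dx": 0, "dy": 0, "dz": 0.04, "twist": 0, "claw": 0.2},
  {"dx": 0, "dy": 0, "dz": 0.02, "twist": 0, "claw": 0.2},
  {"dx": 0, "dy": 0, "dz": 0, "twist": 0, "claw": 0.2},
])

```text
time_s: 4.85
tcp_pos: [0.4283, -0.1247, 0.2048]
eef_rot: [0.729, 0.685, -0.001, -0.003]
contact_force: [0.9, -0.8, 0.9]
gripper_width: 0.602
gripper_force: 0.0
```

Run:
```python
from h import *
o=arm.get_obs(); im=eyes.camera('wrist'); cv2.imwrite('pics/w2.png',im)
print(o['time_s'],o['tcp_pos'],Ro.from_quat(o['eef_rot']).as_matrix().round(3).tolist())
print(handle(im,o))
```

```text
4.85 [ 0.4283035  -0.12470594  0.2048101 ] [[0.062, 0.998, -0.007], [0.998, -0.062, 0.003], [0.002, -0.007, -1.0]]
(array([ 0.43048635, -0.1240552 ,  0.071     ]), np.float64(-94.05141510974944), np.float64(0.012571880545018668), np.float64(0.0887801605273882))
```

Emit:
servo_tool([
  {"dx": 0, "dy": 0.002, "dz": 0.04, "twist": 0, "claw": 0.2},
  {"dx": 0, "dy": 0, "dz": 0.04, "twist": 0, "claw": 0.2},
  {"dx": 0, "dy": 0, "dz": 0.03, "twist": 0, "claw": 0.2},
  {"dx": 0, "dy": 0, "dz": 0.02, "twist": 0, "claw": 0.2},
  {"dx": 0, "dy": 0, "dz": 0.013, "twist": 0, "claw": 0.2},
  {"dx": 0, "dy": 0, "dz": 0, "twist": 0, "claw": 0.2},
  {"dx": 0, "dy": 0, "dz": 0, "twist": 0, "claw": 0.2},
])

```text
time_s: 5.6
tcp_pos: [0.4341, -0.1259, 0.0666]
eef_rot: [0.728, 0.686, 0.0, 0.001]
contact_force: [-0.5, 0.2, 0.0]
gripper_width: 0.601
gripper_force: 0.0
```

Emit:
servo_tool([
  {"dx": 0, "dy": 0, "dz": 0, "twist": 0, "claw": -1},
  {"dx": 0, "dy": 0, "dz": 0, "twist": 0, "claw": -1},
  {"dx": 0, "dy": 0, "dz": 0, "twist": 0, "claw": -1},
  {"dx": 0, "dy": 0, "dz": 0, "twist": 0, "claw": -1},
  {"dx": 0, "dy": 0, "dz": 0, "twist": 0, "claw": -1},
  {"dx": 0, "dy": 0, "dz": 0, "twist": 0, "claw": -1},
  {"dx": 0, "dy": 0, "dz": 0, "twist": 0, "claw": -1},
], newtons=40)

```text
time_s: 6.3
tcp_pos: [0.4328, -0.1258, 0.0663]
eef_rot: [0.728, 0.685, -0.0, 0.0]
contact_force: [-2.8, 0.9, 6.6]
gripper_width: 0.152
gripper_force: 39.6
```

Emit:
servo_tool([
  {"dx": 0, "dy": 0, "dz": -0.01, "twist": 0, "claw": -1},
  {"dx": 0, "dy": 0, "dz": -0.02, "twist": 0, "claw": -1},
  {"dx": 0, "dy": 0, "dz": -0.04, "twist": 0, "claw": -1},
  {"dx": 0, "dy": 0, "dz": -0.045, "twist": 0, "claw": -1},
  {"dx": 0, "dy": 0, "dz": -0.045, "twist": 0, "claw": -1},
  {"dx": 0, "dy": 0, "dz": -0.045, "twist": 0, "claw": -1},
  {"dx": 0, "dy": 0, "dz": -0.045, "twist": 0, "claw": -1},
  {"dx": 0, "dy": 0, "dz": -0.045, "twist": 0, "claw": -1},
  {"dx": 0, "dy": 0, "dz": -0.045, "twist": 0, "claw": -1},
  {"dx": 0, "dy": 0, "dz": -0.03, "twist": 0, "claw": -1},
  {"dx": 0, "dy": 0, "dz": 0, "twist": 0, "claw": -1},
])

```text
time_s: 7.4
tcp_pos: [0.4342, -0.1253, 0.4407]
eef_rot: [0.728, 0.686, 0.002, 0.004]
contact_force: [0.8, 0.6, -1.0]
gripper_width: 0.153
gripper_force: 39.2
```

Run:
```python
from h import *
a=eyes.camera('wrist');b=eyes.camera('side');c=eyes.camera('top')
cv2.imwrite('pics/w3.png',np.hstack([cv2.resize(a,(400,300)),b[0:300,160:560]]));cv2.imwrite('pics/s3.png',b);cv2.imwrite('pics/t3.png',c)
```

```text
(no output)
```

View pics/w3.png

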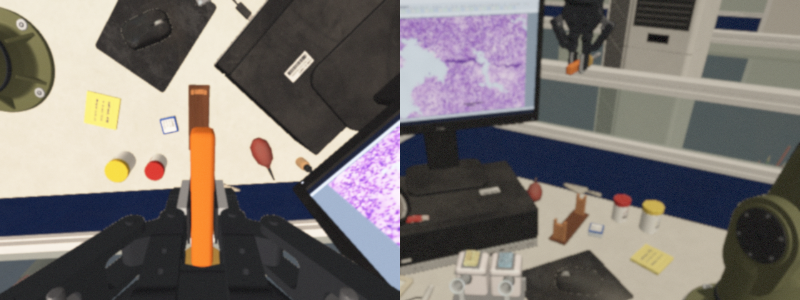

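The rod is in the gripper and the cradle is empty. Next I check the partition rail heights on the plane y=-0.36.

Run:
```python
from h import *
im=cv2.imread('pics/s3.png'); g=cv2.cvtColor(im,cv2.COLOR_BGR2GRAY)
def ony(n,p,y):
    c,d=ray(n,p); return c+d*(y-c[1])/d[1]
for col in(430,470):
    print(col,g[0:170:4,col].tolist())
    print([(r,ony('side',(col,r),-.36).round(3)[[0,2]].tolist()) for r in range(0,170,12)])
t=cv2.cvtColor(cv2.imread('pics/t3.png'),cv2.COLOR_BGR2GRAY); print(t[300,400:530:3].tolist()); print([(c,onz('top',(c,300),.375).round(3)[1]) for c in range(400,530,12)])
```

```text
430 [31, 55, 37, 44, 48, 34, 45, 67, 149, 137, 144, 147, 150, 140, 149, 150, 149, 151, 149, 186, 174, 160, 168, 164, 146, 133, 131, 133, 133, 136, 140, 141, 143, 146, 146, 143, 141, 174, 177, 165, 163, 57, 41]
[(0, [0.31, 0.535]), (12, [0.304, 0.512]), (24, [0.299, 0.487]), (36, [0.294, 0.463]), (48, [0.288, 0.437]), (60, [0.282, 0.411]), (72, [0.276, 0.384]), (84, [0.27, 0.356]), (96, [0.264, 0.327]), (108, [0.257, 0.298]), (120, [0.25, 0.267]), (132, [0.243, 0.236]), (144, [0.236, 0.203]), (156, [0.229, 0.17]), (168, [0.221, 0.135])]
470 [167, 168, 167, 168, 168, 170, 168, 168, 171, 167, 164, 144, 136, 127, 89, 84, 84, 85, 85, 89, 178, 184, 157, 159, 168, 158, 88, 86, 86, 85, 86, 88, 90, 86, 87, 89, 84, 86, 96, 178, 171, 162, 164]
[(0, [0.228, 0.539]), (12, [0.222, 0.516]), (24, [0.216, 0.493]), (36, [0.209, 0.47]), (48, [0.203, 0.445]), (60, [0.196, 0.42]), (72, [0.189, 0.394]), (84, [0.182, 0.368]), (96, [0.175, 0.341]), (108, [0.167, 0.312]), (120, [0.159, 0.284]), (132, [0.151, 0.254]), (144, [0.143, 0.223]), (156, [0.135, 0.192]), (168, [0.126, 0.159])]
[117, 114, 113, 113, 110, 108, 107, 105, 102, 97, 95, 90, 85, 71, 198, 247, 242, 241, 173, 176, 170, 177, 178, 184, 186, 172, 245, 170, 247, 244, 241, 241, 241, 240, 238, 244, 245, 248, 240, 220, 216, 222, 228, 228]
[(400, np.float64(-0.209)), (412, np.float64(-0.228)), (424, np.float64(-0.247)), (436, np.float64(-0.266)), (448, np.float64(-0.285)), (460, np.float64(-0.304)), (472, np.float64(-0.323)), (484, np.float64(-0.342)), (496, np.float64(-0.362)), (508, np.float64(-0.381)), (520, np.float64(-0.4))]
```

Emit:
servo_tool([
  {"dx": -0.02, "dy": 0.001, "dz": 0, "twist": 0, "claw": -1},
  {"dx": -0.035, "dy": 0.001, "dz": 0, "twist": 0, "claw": -1},
  {"dx": -0.035, "dy": 0.001, "dz": 0, "twist": 0, "claw": -1},
  {"dx": -0.035, "dy": 0.001, "dz": 0, "twist": 0, "claw": -1},
  {"dx": -0.035, "dy": 0.001, "dz": 0, "twist": 0, "claw": -1},
  {"dx": -0.035, "dy": 0.001, "dz": 0, "twist": 0, "claw": -1},
  {"dx": -0.035, "dy": 0.001, "dz": 0, "twist": 0, "claw": -1},
  {"dx": -0.035, "dy": 0, "dz": 0, "twist": 0, "claw": -1},
  {"dx": -0.02, "dy": 0, "dz": 0, "twist": 0, "claw": -1},
  {"dx": 0, "dy": 0, "dz": 0, "twist": 0, "claw": -1},
  {"dx": 0, "dy": 0, "dz": 0, "twist": 0, "claw": -1},
])

```text
time_s: 8.65
tcp_pos: [0.4227, -0.4099, 0.4335]
eef_rot: [0.728, 0.686, 0.0, -0.002]
contact_force: [-0.6, 0.2, -0.6]
gripper_width: 0.152
gripper_force: 39.2
```

Run:
```python
from h import *
o=arm.get_obs();a=eyes.camera('wrist');b=eyes.camera('side')
cv2.imwrite('pics/w4.png',np.hstack([cv2.resize(a,(400,300)),cv2.resize(b[0:150,360:560],(400,300))])); cv2.imwrite('pics/w4f.png',a)
print(o['time_s'],o['tcp_pos'])
print([(r,onz('wrist',(180,r),.375,o)[1].round(3)) for r in range(0,420,30)])
```

```text
8.65 [ 0.42273663 -0.40985536  0.4335426 ]
[(0, np.float64(-0.283)), (30, np.float64(-0.296)), (60, np.float64(-0.31)), (90, np.float64(-0.325)), (120, np.float64(-0.34)), (150, np.float64(-0.356)), (180, np.float64(-0.373)), (210, np.float64(-0.391)), (240, np.float64(-0.41)), (270, np.float64(-0.43)), (300, np.float64(-0.452)), (330, np.float64(-0.474)), (360, np.float64(-0.499)), (390, np.float64(-0.525))]
```

View pics/w4.png

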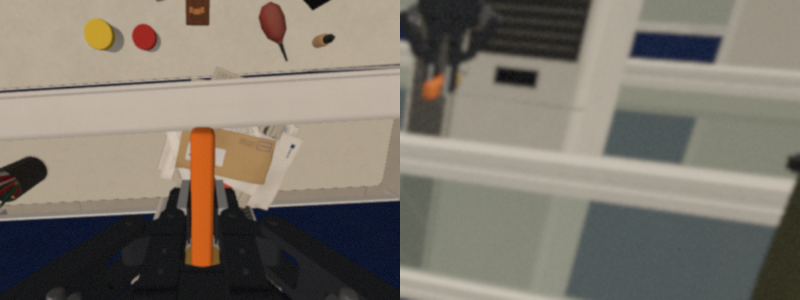

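The partition's top runs from y≈-0.335 to -0.373. The rear of the handle overlaps its outer edge, so I can press the rod there to pivot it tip-down in a light grip.

Emit:
servo_tool([
  {"dx": 0.008, "dy": 0, "dz": 0.02, "twist": 0, "claw": -1},
  {"dx": 0, "dy": 0, "dz": 0.015, "twist": 0, "claw": -1},
  {"dx": 0, "dy": 0, "dz": 0.005, "twist": 0, "claw": -1},
  {"dx": 0, "dy": 0, "dz": 0.005, "twist": 0, "claw": -1},
  {"dx": 0, "dy": 0, "dz": 0.003, "twist": 0, "claw": -1},
  {"dx": 0, "dy": 0, "dz": 0.003, "twist": 0, "claw": -1},
  {"dx": 0, "dy": 0, "dz": 0, "twist": 0, "claw": -1},
], newtons=20)

```text
time_s: 9.45
tcp_pos: [0.4237, -0.4022, 0.3878]
eef_rot: [0.728, 0.686, 0.0, 0.002]
contact_force: [-2.8, 2.2, 8.8]
gripper_width: 0.153
gripper_force: 40.6
```

```bash
cat >> h.py <<'E'
from scipy.optimize import minimize_scalar
def tilt(im,o,back=.046,zoff=-.002,h=-.0045):
    "tip-down angle from the handle's rear edge; pivot at tool (0,0,zoff), axis h below it"
    m=mask(im,(5,180,120),(18,255,255)); n,l,s,c=cv2.connectedComponentsWithStats(m); i=1+np.argmax(s[1:,4])
    ys,xs=np.nonzero(l==i); row=np.percentile(ys,.3); M=eyes.camera_model('wrist'); T=np.linalg.inv(M['tool_from_camera'])
    def rr(t):
        v=[]
        for up in(.009+h,-.009+h):
            x=back*np.cos(t)-up*np.sin(t)*-1*-1 if 0 else back*np.cos(t)+up*np.sin(t); z=zoff-(back*np.sin(t)+up*np.cos(t)) if 0 else zoff-(back*np.sin(t)+up*np.cos(t))
            if True: x=back*np.cos(t)-up*np.sin(t)*(-1)
            p=T@np.array([x,0,z,1]); v.append(M['fy']*p[1]/p[2]+M['cy'])
        return min(v)
    r=minimize_scalar(lambda t:(rr(t)-row)**2,bounds=(-.5,1),method='bounded'); return row,np.degrees(r.x),rr(0)
E
python3 - <<'E'
import re
s=open('h.py').read()
# tidy the corner geometry: tip-down by t about tool y: rear goes up, up-normal leans to the tip (-x)... 
s=re.sub(r"            x=back.*\n            if True.*\n","            x=back*np.cos(t)+up*np.sin(t); z=zoff-(back*np.sin(t)+up*np.cos(t))\n",s)
s=s.replace("x=back*np.cos(t)+up*np.sin(t)","x=back*np.cos(t)-up*np.sin(t)")
open('h.py','w').write(s)
from h import *
o=arm.get_obs();print(o['time_s'],o['contact_force'])
a=eyes.camera('wrist');print(tilt(a,o),tilt(cv2.imread('pics/w4f.png'),o))
E
```

```text
9.45 [-2.75871355  2.24509481  8.77905319]
(np.float64(180.0), np.float64(19.449390118035023), np.float64(175.80964679973434)) (np.float64(180.0), np.float64(19.449390118035023), np.float64(175.80964679973434))
```

Emit:
servo_tool([
  {"dx": 0, "dy": 0, "dz": 0.002, "twist": 0, "claw": -1},
  {"dx": 0, "dy": 0, "dz": 0.002, "twist": 0, "claw": -1},
  {"dx": 0, "dy": 0, "dz": 0.002, "twist": 0, "claw": -1},
  {"dx": 0, "dy": 0, "dz": 0, "twist": 0, "claw": -1},
], newtons=20)

```text
time_s: 9.9
tcp_pos: [0.4236, -0.4037, 0.384]
eef_rot: [0.728, 0.685, -0.0, 0.004]
contact_force: [-3.8, -0.8, 14.8]
gripper_width: 0.154
gripper_force: 42.6
```

```bash
cat >> h.py <<'E'
def rearw(im):
    m=mask(im,(5,180,120),(18,255,255)); n,l,s,c=cv2.connectedComponentsWithStats(m); i=1+np.argmax(s[1:,4])
    w=(l==i).sum(1); r=np.nonzero(w)[0]; return r[0],r[-1],[int(w[k]) for k in range(r[0]+6,r[-1],12)]
E
python3 - <<'E'
from h import *
print(rearw(cv2.imread('pics/w4f.png'))); a=eyes.camera('wrist');print(rearw(a))
E
```

```text
(np.int64(179), np.int64(373), [28, 33, 32, 32, 33, 31, 32, 31, 30, 30, 30, 30, 30, 29, 32, 30])
(np.int64(180), np.int64(367), [29, 34, 34, 33, 33, 34, 33, 32, 31, 30, 30, 30, 28, 31, 32, 18])
```

Emit:
servo_tool([
  {"dx": 0, "dy": 0, "dz": 0.002, "twist": 0, "claw": -1},
  {"dx": 0, "dy": 0, "dz": 0.002, "twist": 0, "claw": -1},
  {"dx": 0, "dy": 0, "dz": 0.002, "twist": 0, "claw": -1},
  {"dx": 0, "dy": 0, "dz": 0.002, "twist": 0, "claw": -1},
  {"dx": 0, "dy": 0, "dz": 0, "twist": 0, "claw": -1},
], newtons=20)

```text
time_s: 10.45
tcp_pos: [0.4236, -0.4051, 0.3767]
eef_rot: [0.729, 0.685, -0.001, 0.006]
contact_force: [-1.8, -3.5, 16.2]
gripper_width: 0.151
gripper_force: 46.0
```

Run:
```python
from h import *
a=eyes.camera('wrist');print(rearw(a)); cv2.imwrite('pics/w5.png',a)
```

```text
(np.int64(186), np.int64(355), [32, 34, 37, 36, 36, 36, 34, 32, 32, 30, 30, 30, 31, 29])
```

Emit:
servo_tool([
  {"dx": 0, "dy": 0, "dz": 0.002, "twist": 0, "claw": -1},
  {"dx": 0, "dy": 0, "dz": 0.002, "twist": 0, "claw": -1},
  {"dx": 0, "dy": 0, "dz": 0.002, "twist": 0, "claw": -1},
  {"dx": 0, "dy": 0, "dz": 0.002, "twist": 0, "claw": -1},
  {"dx": 0, "dy": 0, "dz": 0.001, "twist": 0, "claw": -1},
  {"dx": 0, "dy": 0, "dz": 0, "twist": 0, "claw": -1},
], newtons=20)

```text
time_s: 11.1
tcp_pos: [0.4237, -0.4053, 0.3688]
eef_rot: [0.729, 0.685, -0.001, 0.006]
contact_force: [-3.0, -2.7, 19.9]
gripper_width: 0.155
gripper_force: 51.0
```

Run:
```python
from h import *
a=eyes.camera('wrist');print(rearw(a)); cv2.imwrite('pics/w6.png',a)
b=eyes.camera('top');cv2.imwrite('pics/t6.png',b)
cv2.imwrite('pics/c6.png',np.hstack([cv2.resize(a,(400,300)),cv2.resize(b[200:320,400:560],(400,300))]))
```

```text
(np.int64(199), np.int64(341), [35, 36, 38, 40, 38, 36, 35, 32, 30, 29, 30, 27])
```

View pics/c6.png

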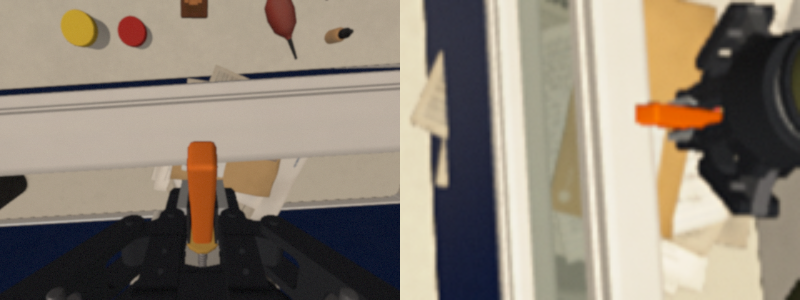

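The rod is pivoting tip-down: the rear face is visible at crop rows 142–157. I'll fit the tilt from the handle's corner rows.

```bash
cat >> h.py <<'E'
from scipy.optimize import least_squares
def pose(rb,rt,ft,L=.09):
    "rows of rear-bottom, rear-top, front-top corners -> handle centre (tool x,z) and tip-down tilt"
    M=eyes.camera_model('wrist'); T=np.linalg.inv(M['tool_from_camera'])
    def row(x,z): p=T@np.array([x,0,z,1]); return M['fy']*p[1]/p[2]+M['cy']
    def f(q):
        x0,z0,t=q[0],q[1],q[2]; c,s=np.cos(t),np.sin(t); P=lambda a,u:row(x0+a*c-u*s,z0-a*s-u*c)
        return [P(L/2,-.009)-rb,P(L/2,.009)-rt,P(-L/2,.009)-ft]
    r=least_squares(f,[0,0,.3],x_scale=[.01,.01,.1]); return r.x[:2]*1e3,np.degrees(r.x[2]),r.cost
E
python3 - <<'E'
from h import *
for n in('w4f','w5','w6'):
    im=cv2.imread(f'pics/{n}.png'); r=rearw(im); print(n,r[:2]); print(im[r[0]-3:r[0]+34,283].tolist() if n=='w6' else im[r[0]-3:r[0]+20,283,2].tolist())
print(pose(199,218,341),pose(199,216,341),pose(199,220,341))
E
```

```text
w4f (np.int64(179), np.int64(373))
[171, 156, 140, 132, 133, 133, 136, 135, 142, 151, 164, 176, 188, 192, 194, 199, 200, 201, 205, 202, 203, 202, 203]
w5 (np.int64(186), np.int64(355))
[184, 169, 156, 153, 158, 157, 160, 156, 159, 163, 158, 161, 161, 159, 162, 161, 163, 163, 166, 164, 165, 167, 173]
w6 (np.int64(199), np.int64(341))
[[153, 167, 183], [120, 136, 163], [75, 98, 148], [29, 74, 152], [22, 76, 164], [20, 75, 167], [24, 81, 172], [23, 79, 170], [26, 82, 175], [17, 78, 170], [26, 80, 172], [19, 77, 172], [28, 81, 174], [27, 82, 174], [20, 78, 172], [23, 79, 173], [20, 82, 174], [25, 81, 175], [20, 80, 172], [24, 80, 174], [19, 80, 174], [20, 80, 174], [25, 82, 175], [26, 82, 176], [22, 81, 175], [26, 82, 177], [23, 81, 174], [23, 82, 175], [23, 81, 175], [23, 82, 176], [23, 79, 177], [27, 84, 179], [27, 83, 181], [27, 87, 185], [30, 90, 190], [34, 94, 196], [31, 96, 200]]
(array([-17.81069053,  39.71706672]), np.float64(13.618310523719687), np.float64(0.0)) (array([-19.56615036,  43.74454829]), np.float64(11.278965748742), np.float64(0.0)) (array([-16.03952689,  35.72672452]), np.float64(15.792201635362575), np.float64(0.0))
```

Run:
```python
from h import *
im=cv2.imread('pics/w5.png'); print(im[186:230,283,2].tolist()); im=cv2.imread('pics/w6.png'); print(im[225:250,283,2].tolist(),im[330:350,283].tolist())
print(pose(198.5,230,341.5),pose(178.5,188,373))
```

```text
[153, 158, 157, 160, 156, 159, 163, 158, 161, 161, 159, 162, 161, 163, 163, 166, 164, 165, 167, 173, 178, 188, 193, 202, 204, 203, 201, 198, 196, 190, 191, 188, 185, 184, 185, 185, 187, 186, 186, 186, 187, 187, 188, 188]
[176, 177, 179, 181, 185, 190, 196, 200, 203, 205, 203, 197, 193, 187, 179, 174, 168, 169, 168, 170, 168, 167, 167, 166, 169] [[24, 78, 164], [24, 79, 167], [24, 80, 166], [19, 73, 163], [25, 78, 167], [24, 78, 168], [20, 77, 165], [19, 76, 164], [27, 80, 167], [25, 76, 164], [32, 89, 161], [38, 97, 153], [50, 110, 153], [52, 111, 150], [51, 113, 152], [51, 110, 151], [49, 110, 150], [52, 112, 150], [46, 108, 148], [50, 110, 151]]
(array([-6.84927191, 15.84261005]), np.float64(24.76483117017529), np.float64(2.8272774843121063e-26)) (array([-1.51779137,  8.45486311]), np.float64(-0.6988118914815525), np.float64(4.0389678347315804e-28))
```

```bash
cat >> h.py <<'E'
def pose2(rt,ft,z0=.007,L=.09):
    M=eyes.camera_model('wrist'); T=np.linalg.inv(M['tool_from_camera'])
    def row(x,z): p=T@np.array([x,0,z,1]); return M['fy']*p[1]/p[2]+M['cy']
    def f(q):
        x0,t=q; c,s=np.cos(t),np.sin(t); P=lambda a,u:row(x0+a*c-u*s,z0-a*s-u*c)
        return [P(L/2,.009)-rt,P(-L/2,.009)-ft]
    r=least_squares(f,[0,.3],x_scale=[.01,.1]); return r.x[0]*1e3,np.degrees(r.x[1]),r.cost
E
python3 - <<'E'
from h import *
for z in(.005,.008):
  print([ (round(p[0],1),round(p[1],1)) for p in (pose2(188.5,373,z),pose2(206,355,z),pose2(234,341.5,z),pose2(231,341.5,z))])
E
```

```text
[(np.float64(0.2), np.float64(2.0)), (np.float64(0.6), np.float64(16.4)), (np.float64(-1.1), np.float64(28.6)), (np.float64(-0.5), np.float64(28.0))]
[(np.float64(-1.4), np.float64(-0.1)), (np.float64(-1.1), np.float64(15.1)), (np.float64(-2.9), np.float64(27.8)), (np.float64(-2.3), np.float64(27.2))]
```

Emit:
servo_tool([
  {"dx": 0, "dy": 0, "dz": 0.002, "twist": 0, "claw": -1},
  {"dx": 0, "dy": 0, "dz": 0.002, "twist": 0, "claw": -1},
  {"dx": 0, "dy": 0, "dz": 0, "twist": 0, "claw": -1},
])

```text
time_s: 11.5
tcp_pos: [0.4238, -0.4049, 0.3647]
eef_rot: [0.729, 0.685, -0.001, 0.006]
contact_force: [-3.0, -1.6, 20.5]
gripper_width: 0.156
gripper_force: 54.2
```

Emit:
servo_tool([
  {"dx": 0, "dy": 0, "dz": -0.005, "twist": 0, "claw": -1},
  {"dx": -0.005, "dy": 0, "dz": -0.02, "twist": 0, "claw": -1},
  {"dx": -0.005, "dy": 0, "dz": -0.03, "twist": 0, "claw": -1},
  {"dx": 0, "dy": 0, "dz": -0.03, "twist": 0, "claw": -1},
  {"dx": 0, "dy": 0, "dz": -0.03, "twist": 0, "claw": -1},
  {"dx": 0, "dy": 0, "dz": -0.03, "twist": 0, "claw": -1},
  {"dx": 0, "dy": 0, "dz": -0.02, "twist": 0, "claw": -1},
  {"dx": 0, "dy": 0, "dz": 0, "twist": 0, "claw": -1},
], newtons=70)

```text
time_s: 12.3
tcp_pos: [0.4235, -0.4125, 0.5257]
eef_rot: [0.728, 0.686, 0.0, 0.003]
contact_force: [0.3, 0.3, -0.4]
gripper_width: 0.149
gripper_force: 68.3
```

Run:
```python
from h import *
a=eyes.camera('wrist');cv2.imwrite('pics/w7.png',a); r=rearw(a); print(r[:2]); print(a[r[0]+25:r[0]+55,283,2].tolist(),a[r[1]-8:r[1]+8,283].tolist())
```

```text
(np.int64(208), np.int64(335))
[195, 193, 195, 195, 195, 193, 194, 197, 198, 201, 202, 205, 210, 213, 216, 218, 218, 215, 204, 195, 188, 185, 174, 172, 170, 169, 170, 171, 169, 170] [[16, 75, 166], [19, 77, 166], [22, 76, 167], [21, 76, 168], [23, 77, 166], [22, 81, 167], [31, 89, 170], [44, 106, 169], [55, 121, 169], [54, 124, 165], [57, 123, 167], [55, 123, 166], [57, 125, 166], [56, 122, 164], [55, 123, 164], [59, 125, 166]]
```

Run:
```python
from h import *
for z in(.005,.008): print(pose2(248.5,334.5,z),pose2(246,334.5,z),pose(207.5,248,334.5))
```

```text
(np.float64(-1.7177007834399984), np.float64(34.339286479623404), np.float64(4.0389678347315804e-28)) (np.float64(-1.253361000037637), np.float64(33.825403208375796), np.float64(1.6155871338926322e-27)) (array([-4.84033253, 10.14577944]), np.float64(33.214734128164174), np.float64(1.6155871338926322e-27))
(np.float64(-3.5952346591612585), np.float64(33.74848268437584), np.float64(0.0)) (np.float64(-3.1155499916727876), np.float64(33.21455571825121), np.float64(0.0)) (array([-4.84033253, 10.14577944]), np.float64(33.214734128164174), np.float64(1.6155871338926322e-27))
```

Emit:
servo_tool([
  {"dx": 0.02, "dy": -0.001, "dz": 0, "twist": 0, "claw": -1},
  {"dx": 0.04, "dy": -0.001, "dz": 0, "twist": 0, "claw": -1},
  {"dx": 0.04, "dy": -0.001, "dz": 0, "twist": 0, "claw": -1},
  {"dx": 0.04, "dy": -0.001, "dz": 0, "twist": 0, "claw": -1},
  {"dx": 0.04, "dy": -0.001, "dz": 0, "twist": 0, "claw": -1},
  {"dx": 0.04, "dy": -0.001, "dz": 0, "twist": 0, "claw": -1},
  {"dx": 0.04, "dy": -0.001, "dz": 0, "twist": 0, "claw": -1},
  {"dx": 0.04, "dy": -0.001, "dz": 0, "twist": 0, "claw": -1},
  {"dx": 0.04, "dy": -0.001, "dz": 0, "twist": 0, "claw": -1},
  {"dx": 0.04, "dy": -0.001, "dz": 0, "twist": 0, "claw": -1},
  {"dx": 0.04, "dy": -0.001, "dz": 0, "twist": 0, "claw": -1},
  {"dx": 0.04, "dy": -0.001, "dz": 0, "twist": 0, "claw": -1},
  {"dx": 0.04, "dy": -0.001, "dz": 0, "twist": 0, "claw": -1},
  {"dx": 0.04, "dy": -0.001, "dz": 0, "twist": 0, "claw": -1},
  {"dx": 0.04, "dy": -0.001, "dz": 0, "twist": 0, "claw": -1},
  {"dx": 0.04, "dy": -0.001, "dz": 0, "twist": 0, "claw": -1},
  {"dx": 0.04, "dy": -0.001, "dz": 0, "twist": 0, "claw": -1},
  {"dx": 0.04, "dy": -0.002, "dz": 0, "twist": 0, "claw": -1},
  {"dx": 0.04, "dy": -0.002, "dz": 0, "twist": 0, "claw": -1},
  {"dx": 0.04, "dy": -0.001, "dz": 0, "twist": 0, "claw": -1},
])

```text
time_s: 14.35
tcp_pos: [0.4471, 0.3688, 0.5204]
eef_rot: [0.728, 0.686, -0.001, 0.0]
contact_force: [0.9, -0.3, -0.6]
gripper_width: 0.155
gripper_force: 68.3
```

Emit:
servo_tool([
  {"dx": 0, "dy": 0, "dz": 0, "twist": -7, "claw": -1},
  {"dx": 0, "dy": 0, "dz": 0, "twist": -7, "claw": -1},
  {"dx": 0, "dy": 0, "dz": 0, "twist": -7, "claw": -1},
  {"dx": 0, "dy": 0, "dz": 0.03, "twist": -6.7, "claw": -1},
  {"dx": 0, "dy": 0, "dz": 0.04, "twist": 0, "claw": -1},
  {"dx": 0, "dy": 0, "dz": 0.04, "twist": 0, "claw": -1},
  {"dx": 0, "dy": 0, "dz": 0.04, "twist": 0, "claw": -1},
  {"dx": 0, "dy": 0, "dz": 0.03, "twist": 0, "claw": -1},
  {"dx": 0, "dy": 0, "dz": 0, "twist": 0, "claw": -1},
  {"dx": 0, "dy": 0, "dz": 0, "twist": 0, "claw": -1},
])

```text
time_s: 15.35
tcp_pos: [0.447, 0.3672, 0.3419]
eef_rot: [0.542, 0.84, -0.001, -0.0]
contact_force: [-0.2, 0.6, 0.2]
gripper_width: 0.149
gripper_force: 68.3
```

Run:
```python
from h import *
o=arm.get_obs();print(o['time_s'],o['tcp_pos'],Ro.from_quat(o['eef_rot']).as_matrix().round(3).tolist())
a=eyes.camera('wrist');b=eyes.camera('side');c=eyes.camera('top')
for n,i in(('w8',a),('s8',b),('t8',c)): cv2.imwrite(f'pics/{n}.png',i)
z=lambda i:cv2.resize(i,(400,300))
cv2.imwrite('pics/c8.png',np.vstack([np.hstack([z(a),z(b[200:335,150:330])]),np.hstack([z(c[160:280,90:250]),z(b)])]))
```

```text
15.35 [0.44698072 0.36716359 0.34192017] [[-0.411, 0.911, -0.001], [0.911, 0.411, -0.001], [-0.001, -0.001, -1.0]]
```

View pics/c8.png

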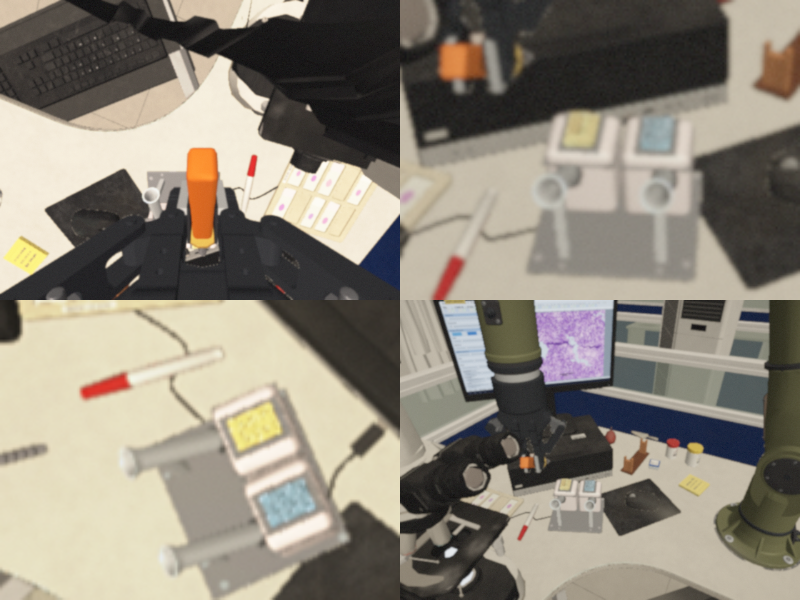

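The composite shows the tilted rod above the far tube. In the top view its tip is at about (109,220). The mouths stand clear at (140,224) and (157,264). The microscope eyepieces are near the arm. I'll check the tip and the eyepiece clearance numerically.

Run:
```python
from h import *
def proj(n,X):
    m=eyes.camera_model(n); p=m['R']@X+m['t']; return (m['fx']*p[0]/p[2]+m['cx'],m['fy']*p[1]/p[2]+m['cy'])
print('tip pred',proj('top',np.array([.4906,.2706,.2655])),'collar pred',)
im=cv2.imread('pics/t8.png'); g=cv2.cvtColor(im,cv2.COLOR_BGR2GRAY)
print(g[212:230:1,90:118:2].tolist())
print('eyep',meet(ray('top',(97,166)),ray('side',(166,200))),meet(ray('top',(97,166)),ray('side',(135,240))))
im2=cv2.imread('pics/side0.png'); 
# mouth circle centres: bright rims, top view
for n,p in(('top',(140,224)),('top',(157,264))): print(onz(n,p,.118))
for p in((217,286),(266,286)): print(onz('side',p,.118))
print('proj mouth', proj('top',np.array([.4975,.262,.118])),proj('side',np.array([.4975,.262,.118])))
h=cv2.resize(np.hstack([im[205:245,120:180],im2[265:305,190:250]]),None,fx=6,fy=6,interpolation=2); cv2.imwrite('pics/m8.png',h)
```

```text
tip pred (np.float64(115.41830953444222), np.float64(217.23813037708044)) collar pred
[[218, 220, 219, 218, 219, 217, 218, 218, 219, 219, 222, 221, 220, 220], [218, 220, 219, 220, 220, 217, 217, 219, 218, 221, 222, 221, 221, 219], [219, 219, 221, 221, 220, 218, 218, 218, 218, 220, 221, 222, 219, 219], [220, 220, 221, 222, 220, 220, 219, 219, 220, 221, 220, 220, 219, 219], [221, 220, 221, 220, 220, 221, 219, 218, 219, 219, 221, 219, 219, 219], [219, 218, 219, 221, 219, 221, 200, 194, 186, 201, 221, 219, 219, 220], [220, 220, 222, 220, 203, 193, 156, 144, 142, 167, 222, 221, 220, 222], [221, 217, 211, 190, 157, 145, 128, 116, 140, 148, 221, 220, 222, 222], [212, 189, 173, 133, 131, 115, 136, 108, 146, 162, 220, 220, 222, 221], [175, 133, 134, 104, 138, 110, 144, 120, 165, 196, 221, 222, 221, 221], [134, 105, 139, 110, 144, 122, 160, 173, 198, 218, 220, 223, 220, 221], [137, 108, 142, 118, 161, 174, 197, 214, 219, 221, 221, 222, 221, 221], [142, 116, 158, 159, 199, 214, 221, 220, 219, 219, 219, 221, 220, 219], [157, 157, 197, 203, 221, 221, 221, 220, 219, 219, 220, 222, 221, 219], [196, 204, 221, 222, 221, 220, 222, 220, 219, 219, 220, 222, 223, 221], [221, 221, 222, 222, 221, 221, 220, 220, 219, 219, 221, 221, 223, 223], [222, 221, 222, 221, 220, 221, 221, 219, 218, 220, 220, 222, 223, 224], [220, 221, 222, 221, 221, 221, 221, 219, 220, 220, 220, 223, 223, 223]]
eyep (array([0.56629878, 0.28880668, 0.30436828]), np.float64(0.019578421350108493)) (array([0.59905394, 0.32363236, 0.23047393]), np.float64(0.01043026427740855))
[0.50014924 0.2635069  0.118     ]
[0.41676208 0.22558383 0.118     ]
[0.4947525  0.26293223 0.118     ]
[0.41430408 0.22104772 0.118     ]
proj mouth (np.float64(140.6802238574701), np.float64(225.2563546981542)) (np.float64(216.0651385520082), np.float64(285.1752709851044))
```

View pics/m8.png

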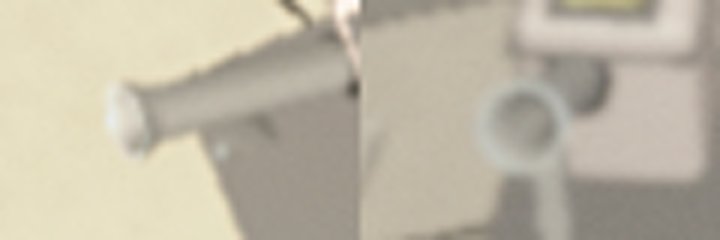

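```bash
cat >> h.py <<'E'
def inplane(n,px,o):
    "ray met with the tool's x-z plane, in tool mm"
    R=Ro.from_quat(o['eef_rot']).as_matrix(); c,d=ray(n,px,o); c=R.T@(c-o['tcp_pos']); d=R.T@d
    return ((c-d*c[1]/d[1])*1e3).round(1)
E
python3 - <<'E'
from h import *
o=arm.get_obs(); s=cv2.imread('pics/s8.png')
print('tip(top)',inplane('top',(109,219),o), inplane('top',(95,223),o))
m=mask(s,(5,150,110),(20,255,255)); m[:190]=0;m[260:]=0;m[:,:150]=0;m[:,240:]=0
n,l,st,c=cv2.connectedComponentsWithStats(m); print(st[1:].tolist(),c[1:].tolist())
for px in((178,227),(202,225)): print('side',inplane('side',px,o))
b=mask(s,(18,80,80),(32,255,255)); b[:190]=0;b[260:]=0;b[:,:150]=0;b[:,240:]=0
n,l,st,c=cv2.connectedComponentsWithStats(b); print(st[1:].tolist(),c[1:].tolist())
a=cv2.imread('pics/w8.png'); r=rearw(a); print(r[:2], a[r[0]+25:r[0]+60,283,2].tolist())
E
```

```text
tip(top) [-95.8   0.   76.6] [-73.7  -0.   63.8]
[[168, 219, 20, 17, 285]] [[177.1017543859649, 227.32280701754385]]
side [ 19.    0.  -12.2]
side [-78.4   0.   57.3]
[[201, 220, 5, 14, 50], [226, 249, 7, 11, 51], [234, 253, 5, 7, 20]] [[202.74, 226.6], [228.68627450980392, 254.7843137254902], [235.85, 256.2]]
(np.int64(208), np.int64(334)) [253, 253, 253, 253, 253, 253, 253, 253, 253, 253, 253, 254, 254, 254, 254, 254, 253, 252, 249, 244, 237, 228, 222, 221, 218, 216, 216, 218, 219, 218, 216, 218, 217, 218, 216]
```

Run:
```python
from h import *
o=arm.get_obs(); R=Ro.from_quat(o['eef_rot']).as_matrix()
for px in((108,219),(110,219),(94,223.2)):
  for zt in(.055,.065,.0764,.085): print(px,zt,((R.T@(onz('top',px,o['tcp_pos'][2]-zt,o)-o['tcp_pos']))*1e3).round(1)[:2])
```

```text
(108, 219) 0.055 [-99.   -5.2]
(108, 219) 0.065 [-96.8  -2.4]
(108, 219) 0.0764 [-94.2   0.7]
(108, 219) 0.085 [-92.3   3. ]
(110, 219) 0.055 [-102.1   -6.6]
(110, 219) 0.065 [-99.9  -3.9]
(110, 219) 0.0764 [-97.5  -0.8]
(110, 219) 0.085 [-95.6   1.5]
(94, 223.2) 0.055 [-74.2  -2.1]
(94, 223.2) 0.065 [-71.7   0.7]
(94, 223.2) 0.0764 [-68.9   3.8]
(94, 223.2) 0.085 [-66.8   6.2]
```

Emit:
servo_tool([
  {"dx": 0.004, "dy": 0, "dz": 0.015, "twist": 0, "claw": -1},
  {"dx": 0, "dy": 0, "dz": 0.015, "twist": 0, "claw": -1},
  {"dx": 0, "dy": 0, "dz": 0, "twist": 0, "claw": -1},
  {"dx": 0, "dy": 0, "dz": 0, "twist": 0, "claw": -1},
])

```text
time_s: 15.9
tcp_pos: [0.4454, 0.3709, 0.3115]
eef_rot: [0.542, 0.84, -0.001, -0.0]
contact_force: [0.7, -0.6, -0.4]
gripper_width: 0.149
gripper_force: 68.3
```

```bash
cat > flow.py <<'E'
from h import *
import sys,json
def feats(n1,o1,n2,o2):
    A,B=[cv2.cvtColor(cv2.imread(f'pics/{n}.png'),cv2.COLOR_BGR2GRAY) for n in(n1,n2)]
    p=cv2.goodFeaturesToTrack(A,400,.005,5); q,s,e=cv2.calcOpticalFlowPyrLK(A,B,p,None,winSize=(25,25),maxLevel=4)
    R=Ro.from_quat(o2['eef_rot']).as_matrix(); out=[]
    for a,b,k in zip(p[:,0],q[:,0],s[:,0]):
        if not k or a[0]<220: continue
        X,g=meet(ray('wrist',a,o1),ray('wrist',b,o2))
        if g<.003 and X[2]>.06: out.append([*a.round(0),*X.round(3),*((R.T@(X-o2['tcp_pos']))*1e3).round(0)])
    return np.array(out)
E
python3 - <<'E'
from flow import *
o1={'tcp_pos':np.array([.44698,.36716,.34192]),'eef_rot':np.array([.542,.84,-.001,0])}
o=arm.get_obs(); cv2.imwrite('pics/w9.png',eyes.camera('wrist')); print(o['tcp_pos'],o['eef_rot'])
f=feats('w8',o1,'w9',o); f=f[(f[:,0]>300)]; f=f[np.argsort(f[:,4])]; print(len(f)); print(f[-45:].tolist())
E
```

```text
[0.44541638 0.37087338 0.31154142] [ 5.42467664e-01  8.40076405e-01 -6.52130374e-04 -2.08176151e-04]
53
[[437.0, 252.0, 0.653, 0.356, 0.11, -99.0, 184.0, 201.0], [371.0, 25.0, 0.464, 0.536, 0.113, 142.0, 85.0, 199.0], [441.0, 247.0, 0.649, 0.365, 0.118, -89.0, 183.0, 194.0], [441.0, 241.0, 0.64, 0.373, 0.125, -78.0, 179.0, 187.0], [365.0, 28.0, 0.458, 0.527, 0.127, 137.0, 76.0, 184.0], [456.0, 225.0, 0.642, 0.396, 0.128, -58.0, 190.0, 183.0], [447.0, 233.0, 0.639, 0.384, 0.128, -67.0, 182.0, 184.0], [434.0, 242.0, 0.632, 0.369, 0.128, -78.0, 170.0, 184.0], [447.0, 226.0, 0.632, 0.392, 0.131, -58.0, 179.0, 181.0], [355.0, 155.0, 0.498, 0.421, 0.157, 24.0, 69.0, 155.0], [367.0, 171.0, 0.512, 0.414, 0.169, 12.0, 78.0, 142.0], [390.0, 201.0, 0.541, 0.397, 0.178, -16.0, 98.0, 134.0], [366.0, 163.0, 0.505, 0.42, 0.178, 21.0, 75.0, 134.0], [375.0, 146.0, 0.504, 0.437, 0.179, 36.0, 81.0, 133.0], [368.0, 157.0, 0.503, 0.426, 0.181, 27.0, 75.0, 130.0], [370.0, 149.0, 0.5, 0.433, 0.185, 34.0, 75.0, 126.0], [361.0, 160.0, 0.497, 0.421, 0.187, 25.0, 68.0, 124.0], [366.0, 152.0, 0.497, 0.429, 0.18
[... 874 characters left out ...]
6.0, 0.446, 0.493, 0.267, 111.0, 51.0, 44.0], [348.0, 21.0, 0.425, 0.465, 0.355, 94.0, 20.0, -43.0], [313.0, 40.0, 0.416, 0.441, 0.44, 76.0, 2.0, -129.0], [307.0, 38.0, 0.415, 0.441, 0.44, 76.0, 1.0, -129.0], [324.0, 37.0, 0.416, 0.441, 0.441, 76.0, 2.0, -130.0], [330.0, 40.0, 0.416, 0.441, 0.443, 76.0, 2.0, -131.0], [349.0, 16.0, 0.411, 0.419, 0.534, 57.0, -12.0, -222.0], [329.0, 276.0, -0.781, 1.882, 3.666, 1881.0, -501.0, -3355.0], [335.0, 293.0, -3.533, 5.126, 9.794, 5968.0, -1683.0, -9482.0], [306.0, 299.0, -4.386, 8.387, 14.511, 9289.0, -1124.0, -14201.0], [310.0, 296.0, -4.564, 8.267, 14.717, 9252.0, -1336.0, -14407.0], [307.0, 291.0, -4.324, 8.103, 14.774, 9004.0, -1185.0, -14464.0]]
```

Microscope points near the path peak at about z 0.21 and lie at least 65 mm to the side, so the closed fingers clear them. I'll go down to the pre-insert pose.

Emit:
servo_tool([
  {"dx": 0, "dy": 0.002, "dz": 0.02, "twist": 0, "claw": -1},
  {"dx": 0, "dy": 0, "dz": 0.02, "twist": 0, "claw": -1},
  {"dx": 0, "dy": 0, "dz": 0.02, "twist": 0, "claw": -1},
  {"dx": 0, "dy": 0, "dz": 0.02, "twist": 0, "claw": -1},
  {"dx": 0, "dy": 0, "dz": 0.02, "twist": 0, "claw": -1},
  {"dx": 0, "dy": 0, "dz": 0, "twist": 0, "claw": -1},
  {"dx": 0, "dy": 0, "dz": 0, "twist": 0, "claw": -1},
])

```text
time_s: 16.65
tcp_pos: [0.4476, 0.3722, 0.2129]
eef_rot: [0.543, 0.84, 0.0, -0.0]
contact_force: [0.4, -0.1, 0.0]
gripper_width: 0.149
gripper_force: 68.4
```

Run:
```python
from h import *
o=arm.get_obs(); print(o['time_s'],o['tcp_pos'],o['eef_rot'],o['contact_force'])
a=eyes.camera('wrist');b=eyes.camera('side');c=eyes.camera('top')
for n,i in(('w10',a),('s10',b),('t10',c)): cv2.imwrite(f'pics/{n}.png',i)
z=lambda i:cv2.resize(i,(400,300),interpolation=2)
cv2.imwrite('pics/c10.png',np.vstack([np.hstack([z(c[190:250,80:160]),z(b[240:315,160:260])]),np.hstack([z(a),z(b[170:320,100:300])])]))
```

```text
16.65 [0.44762862 0.37221775 0.2129284 ] [ 5.42547296e-01  8.40025223e-01  2.21065278e-04 -8.22235851e-05] [ 0.3896233  -0.1490819   0.03609419]
```

View pics/c10.png

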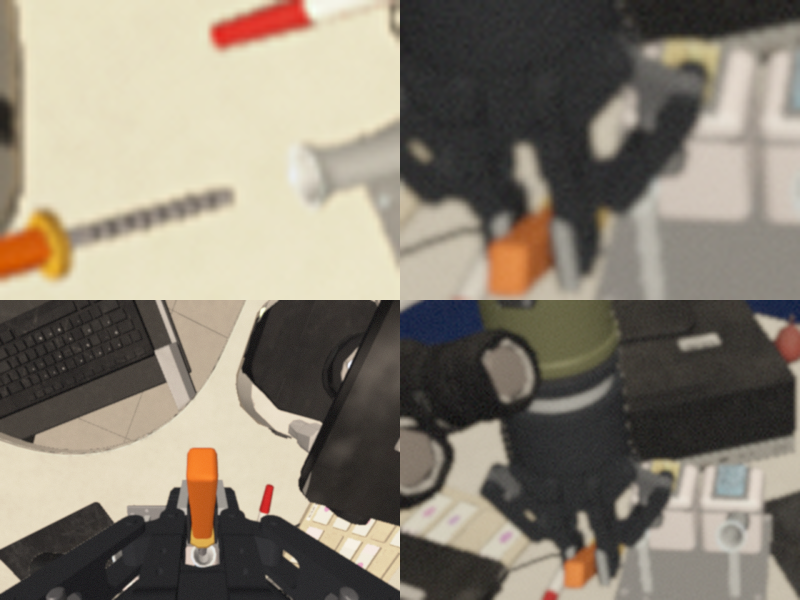

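The top crop puts the rod tip at (126.6,229), the collar at (91,239) and the mouth at (141.6,224.4). The tip is short of the far mouth and roughly in line with it. The wrist view shows the microscope clear of the fingers. Next I solve the rod pose and the moves needed.

Run:
```python
from h import *
o=arm.get_obs(); R=Ro.from_quat(o['eef_rot']).as_matrix(); t0=o['tcp_pos']
T=lambda X:((R.T@(X-t0))*1e3)
print('mouth(top) tool',T(onz('top',(141.6,224.4),.118)).round(1),'est',T(np.array([.497,.262,.118])).round(1))
m=eyes.camera_model('top')
def proj(X): p=m['R']@X+m['t']; return np.array([m['fx']*p[0]/p[2]+m['cx'],m['fy']*p[1]/p[2]+m['cy']])
def f(q,tip=(126.3,229.1),col=(91,239.2)):
    x0,y0,z0,t=q; P=lambda a:t0+R@np.array([x0-a*np.cos(t),y0,z0+a*np.sin(t)])
    return np.r_[proj(P(.1245))-tip,proj(P(.048))-col,(z0-.006)/.003,(y0)/.003, (t-.60)/.06, (x0-.001)/.003]
for kw in ({},{'tip':(127,229)},{'col':(90,239.5)}):
    r=least_squares(lambda q:f(q,**kw),[0,0,.006,.6],x_scale=[.01,.01,.01,.1]); q=r.x
    print((q[:3]*1e3).round(1),np.degrees(q[3]).round(1),'tip tool',np.round([1e3*q[0]-125*np.cos(q[3]),1e3*q[1],1e3*q[2]+125*np.sin(q[3])],1),r.fun.round(2))
a=cv2.imread('pics/w10.png'); print(rearw(a)[:2])
```

```text
mouth(top) tool [-123.7    0.3   95.7] est [-121.1   -1.    95.7]
[ 4.1 -0.1  5.4] 37.1 tip tool [-95.6  -0.1  80.8] [ 0.56  0.1   0.07 -0.36 -0.21 -0.02  0.79  1.03]
[ 4.  -0.4  5.4] 36.3 tip tool [-96.7  -0.4  79.5] [ 0.26  0.03  0.3  -0.35 -0.2  -0.13  0.57  0.99]
[ 5.2 -0.2  5. ] 36.5 tip tool [-95.3  -0.2  79.4] [ 0.24  0.12  0.57 -0.49 -0.34 -0.06  0.62  1.4 ]
(np.int64(208), np.int64(334))
```

Emit:
servo_tool([
  {"dx": -0.0041, "dy": 0, "dz": 0.0014, "twist": 0, "claw": -1},
  {"dx": -0.0041, "dy": 0, "dz": 0.0029, "twist": 0, "claw": -1},
  {"dx": -0.0041, "dy": 0, "dz": 0.0029, "twist": 0, "claw": -1},
  {"dx": -0.0041, "dy": 0, "dz": 0.0029, "twist": 0, "claw": -1},
  {"dx": -0.0041, "dy": 0, "dz": 0.0029, "twist": 0, "claw": -1},
  {"dx": -0.0041, "dy": 0, "dz": 0.0029, "twist": 0, "claw": -1},
  {"dx": -0.0041, "dy": 0, "dz": 0.0029, "twist": 0, "claw": -1},
  {"dx": -0.0041, "dy": 0, "dz": 0.0029, "twist": 0, "claw": -1},
  {"dx": 0, "dy": 0, "dz": 0, "twist": 0, "claw": -1},
], newtons=60)

```text
time_s: 17.7
tcp_pos: [0.4608, 0.3417, 0.1899]
eef_rot: [0.543, 0.84, -0.0, -0.0]
contact_force: [-0.4, -0.1, -2.7]
gripper_width: 0.152
gripper_force: 68.3
```

Run:
```python
from h import *
o=arm.get_obs(); R=Ro.from_quat(o['eef_rot']).as_matrix(); print(o['time_s'],o['tcp_pos'],(R.T@o['contact_force']).round(1),(R.T@o['moment']).round(2))
c=eyes.camera('top'); cv2.imwrite('pics/t11.png',c); g=cv2.cvtColor(c,cv2.COLOR_BGR2GRAY); print(g[216:236:2,116:152:2])
```

```text
17.7 [0.46084201 0.34166641 0.18989728] [ 0.1 -0.4  2.7] [0.07 0.36 0.07]
[[226 228 230 229 230 229 229 228 227 227 228 229 228 228 229 229 230 231]
 [228 227 228 228 229 229 229 228 228 227 227 228 219 213 222 216 202 179]
 [228 226 226 227 228 228 228 229 229 228 227 235 215 181 167 168 169 172]
 [227 226 227 229 229 228 228 228 227 227 230 235 219 210 169 178 185 191]
 [227 227 227 229 229 230 230 227 228 208 206 182 142 164 170 177 191 190]
 [228 227 228 230 230 226 202 170 155 131 144 122 145 161 173 164 180 176]
 [230 228 208 191 158 149 120 145 126 156 174 202 201 179 176 175 208 221]
 [168 145 139 114 144 148 172 196 208 228 229 230 228 200 192 227 230 228]
 [151 143 160 155 209 224 228 231 230 228 228 228 228 228 226 227 228 229]
 [205 213 229 228 230 227 228 229 229 228 228 230 229 229 228 228 229 228]]
```

Emit:
servo_tool([
  {"dx": -0.0041, "dy": 0, "dz": 0.0029, "twist": 0, "claw": -1},
  {"dx": -0.0041, "dy": 0, "dz": 0.0029, "twist": 0, "claw": -1},
  {"dx": 0, "dy": 0, "dz": 0, "twist": 0, "claw": -1},
])

```text
time_s: 18.05
tcp_pos: [0.4635, 0.3366, 0.1845]
eef_rot: [0.542, 0.84, 0.002, -0.001]
contact_force: [-0.3, 4.8, -5.2]
gripper_width: 0.155
gripper_force: 67.8
```

```bash
cat > f.py <<'E'
from h import *
o=arm.get_obs(); R=Ro.from_quat(o['eef_rot']).as_matrix(); print(o['time_s'],o['tcp_pos'],'tool F',(R.T@o['contact_force']).round(1),(R.T@o['moment']).round(2))
p=R.T@(o['tcp_pos']-np.array([.44763,.37222,.21293]))*1e3; print('tool shift since preinsert',p.round(1))
E
python3 f.py
```

```text
18.05 [0.46349771 0.3366146  0.18454959] tool F [4.5 1.7 5.3] [-0.52  1.78 -0.17]
tool shift since preinsert [-39.1  -0.3  28.2]
```

Emit:
servo_tool([
  {"dx": 0.001, "dy": 0.001, "dz": 0.0025, "twist": 0, "claw": -1},
  {"dx": -0.003, "dy": 0, "dz": 0.0021, "twist": 0, "claw": -1},
  {"dx": -0.003, "dy": 0, "dz": 0.0021, "twist": 0, "claw": -1},
  {"dx": 0, "dy": 0, "dz": 0, "twist": 0, "claw": -1},
])

```text
time_s: 18.45
tcp_pos: [0.4671, 0.3303, 0.1774]
eef_rot: [0.543, 0.84, -0.0, -0.001]
contact_force: [-0.7, 3.4, -4.9]
gripper_width: 0.151
gripper_force: 68.1
```

```bash
python3 f.py
```

```text
18.45 [0.4670744  0.33033835 0.1774394 ] tool F [3.4 0.7 4.9] [-0.21  1.59 -0.06]
tool shift since preinsert [-46.2   0.5  35.5]
```

Emit:
servo_tool([
  {"dx": 0, "dy": 0.0005, "dz": 0.0015, "twist": 0, "claw": -1},
  {"dx": -0.0033, "dy": 0, "dz": 0.0023, "twist": 0, "claw": -1},
  {"dx": -0.0033, "dy": 0, "dz": 0.0023, "twist": 0, "claw": -1},
  {"dx": -0.0033, "dy": 0, "dz": 0.0023, "twist": 0, "claw": -1},
  {"dx": 0, "dy": 0, "dz": 0, "twist": 0, "claw": -1},
])

```text
time_s: 18.95
tcp_pos: [0.472, 0.3209, 0.1691]
eef_rot: [0.543, 0.84, -0.0, -0.0]
contact_force: [-0.7, 5.2, -4.5]
gripper_width: 0.15
gripper_force: 68.0
```

```bash
python3 f.py
```

```text
18.95 [0.47200767 0.3208614  0.16907685] tool F [5.  1.5 4.5] [-0.17  1.25 -0.04]
tool shift since preinsert [-56.8   1.2  43.9]
```

Emit:
servo_tool([
  {"dx": -0.0033, "dy": 0.0005, "dz": 0.0028, "twist": 0, "claw": -1},
  {"dx": -0.0033, "dy": 0, "dz": 0.0023, "twist": 0, "claw": -1},
  {"dx": -0.0033, "dy": 0, "dz": 0.0023, "twist": 0, "claw": -1},
  {"dx": -0.0033, "dy": 0, "dz": 0.0023, "twist": 0, "claw": -1},
  {"dx": 0, "dy": 0, "dz": 0, "twist": 0, "claw": -1},
])

```text
time_s: 19.45
tcp_pos: [0.4778, 0.3091, 0.1594]
eef_rot: [0.543, 0.84, -0.0, -0.0]
contact_force: [-1.0, 3.3, -3.8]
gripper_width: 0.151
gripper_force: 68.0
```

```bash
python3 f.py
```

```text
19.45 [0.47781485 0.30913205 0.15941069] tool F [3.4 0.5 3.8] [-0.14  1.31 -0.05]
tool shift since preinsert [-69.9   1.6  53.5]
```

Emit:
servo_tool([
  {"dx": -0.0033, "dy": 0, "dz": 0.0023, "twist": 0, "claw": -1},
  {"dx": -0.0033, "dy": 0, "dz": 0.0023, "twist": 0, "claw": -1},
  {"dx": -0.0033, "dy": 0, "dz": 0.0023, "twist": 0, "claw": -1},
  {"dx": 0, "dy": 0, "dz": 0, "twist": 0, "claw": -1},
])

```text
time_s: 19.85
tcp_pos: [0.4816, 0.3007, 0.1527]
eef_rot: [0.543, 0.84, -0.0, -0.0]
contact_force: [-1.5, 4.7, -4.5]
gripper_width: 0.148
gripper_force: 67.9
```

Emit:
servo_tool([
  {"dx": -0.0016, "dy": 0, "dz": 0.0012, "twist": 0, "claw": -1},
  {"dx": 0, "dy": 0, "dz": 0, "twist": 0, "claw": -1},
])

```text
time_s: 20.05
tcp_pos: [0.4821, 0.2996, 0.1517]
eef_rot: [0.542, 0.84, 0.0, -0.0]
contact_force: [-1.9, 4.4, -4.3]
gripper_width: 0.15
gripper_force: 68.0
```

```bash
python3 f.py
```

```text
20.05 [0.48205818 0.29961567 0.15167531] tool F [4.8 0.1 4.3] [-0.08  1.48  0.02]
tool shift since preinsert [-80.4   1.5  61.2]
```

Emit:
servo_tool([
  {"dx": -0.0016, "dy": 0, "dz": 0.0012, "twist": 0, "claw": -1},
  {"dx": -0.0016, "dy": 0, "dz": 0.0012, "twist": 0, "claw": -1},
  {"dx": 0, "dy": 0, "dz": 0, "twist": 0, "claw": -1},
])

```text
time_s: 20.35
tcp_pos: [0.4834, 0.2967, 0.1493]
eef_rot: [0.542, 0.84, 0.0, -0.0]
contact_force: [-2.1, 5.5, -4.3]
gripper_width: 0.147
gripper_force: 68.0
```

Emit:
servo_tool([
  {"dx": -0.0016, "dy": 0, "dz": 0.0012, "twist": 0, "claw": -1},
  {"dx": 0, "dy": 0, "dz": 0, "twist": 0, "claw": -1},
])

```text
time_s: 20.55
tcp_pos: [0.4841, 0.2953, 0.1482]
eef_rot: [0.542, 0.84, 0.0, -0.0]
contact_force: [-1.2, 5.2, -3.8]
gripper_width: 0.152
gripper_force: 68.0
```

```bash
python3 f.py
```

```text
20.55 [0.48405769 0.29528806 0.14815378] tool F [5.3 1.1 3.8] [-0.07  1.5  -0.02]
tool shift since preinsert [-85.1   1.5  64.7]
```

Emit:
servo_tool([
  {"dx": -0.0016, "dy": 0, "dz": 0.0012, "twist": 0, "claw": -1},
  {"dx": -0.0016, "dy": 0, "dz": 0.0012, "twist": 0, "claw": -1},
  {"dx": 0, "dy": 0, "dz": 0, "twist": 0, "claw": -1},
])

```text
time_s: 20.85
tcp_pos: [0.4844, 0.2947, 0.1474]
eef_rot: [0.542, 0.841, 0.001, -0.001]
contact_force: [-6.8, 7.6, 5.2]
gripper_width: 0.15
gripper_force: 69.3
```

```bash
python3 f.py
python3 - <<'E'
from h import *
c=eyes.camera('top'); cv2.imwrite('pics/t12.png',c)
b=mask(c,(18,120,110),(32,255,255)); b[:205]=0;b[250:]=0;b[:,:80]=0;b[:,170:]=0
n,l,s,k=cv2.connectedComponentsWithStats(b); print(s[1:].tolist(),k[1:].round(1).tolist())
E
```

```text
20.85 [0.48440167 0.29474299 0.14740131] tool F [ 9.8 -3.  -5.2] [0.62 2.02 0.13]
tool shift since preinsert [-85.9   1.4  65.3]
[[136, 219, 8, 12, 53], [80, 234, 8, 15, 35], [86, 241, 2, 1, 2], [90, 245, 1, 1, 1], [92, 244, 1, 1, 1], [80, 247, 1, 3, 3], [88, 247, 5, 3, 8], [94, 247, 3, 2, 4], [85, 248, 2, 2, 2], [93, 249, 1, 1, 1]] [[140.3, 224.5], [82.7, 241.7], [86.5, 241.0], [90.0, 245.0], [92.0, 244.0], [80.0, 248.0], [89.6, 247.9], [95.0, 247.2], [85.5, 248.5], [93.0, 249.0]]
```

The collar has stopped on the mouth: brass at (140.3,224.5) and the force has turned back against the push. One small extra push, then I draw it out.

Emit:
servo_tool([
  {"dx": -0.0016, "dy": 0, "dz": 0.0012, "twist": 0, "claw": -1},
  {"dx": 0, "dy": 0, "dz": 0, "twist": 0, "claw": -1},
  {"dx": 0, "dy": 0, "dz": 0, "twist": 0, "claw": -1},
])

```text
time_s: 21.2
tcp_pos: [0.4844, 0.2948, 0.1472]
eef_rot: [0.541, 0.841, 0.002, -0.001]
contact_force: [-7.9, 8.8, 9.8]
gripper_width: 0.153
gripper_force: 70.0
```

```bash
python3 f.py
python3 - <<'E'
from h import *
a=eyes.camera('wrist'); cv2.imwrite('pics/w13.png',a); print(rearw(a)[:2])
E
```

```text
21.2 [0.48440501 0.29480238 0.14724457] tool F [11.3 -3.5 -9.7] [1.03 2.25 0.25]
tool shift since preinsert [-86.    1.3  65.3]
(np.int64(207), np.int64(334))
```

Emit:
servo_tool([
  {"dx": 0.0041, "dy": 0, "dz": -0.0029, "twist": 0, "claw": -1},
  {"dx": 0.0041, "dy": 0, "dz": -0.0029, "twist": 0, "claw": -1},
  {"dx": 0.0041, "dy": 0, "dz": -0.0029, "twist": 0, "claw": -1},
  {"dx": 0.0041, "dy": 0, "dz": -0.0029, "twist": 0, "claw": -1},
  {"dx": 0.0041, "dy": 0, "dz": -0.0029, "twist": 0, "claw": -1},
  {"dx": 0.0041, "dy": 0, "dz": -0.0029, "twist": 0, "claw": -1},
  {"dx": 0, "dy": 0, "dz": 0, "twist": 0, "claw": -1},
])

```text
time_s: 21.95
tcp_pos: [0.476, 0.3143, 0.1632]
eef_rot: [0.542, 0.84, 0.001, 0.0]
contact_force: [-1.5, 2.3, -3.9]
gripper_width: 0.151
gripper_force: 67.9
```

```bash
python3 f.py
```

```text
21.95 [0.47596197 0.31430802 0.16316622] tool F [ 2.7 -0.4  3.9] [0.2  0.78 0.1 ]
tool shift since preinsert [-64.5   1.9  49.7]
```

Emit:
servo_tool([
  {"dx": 0.0041, "dy": 0, "dz": -0.0029, "twist": 0, "claw": -1},
  {"dx": 0.0041, "dy": 0, "dz": -0.0029, "twist": 0, "claw": -1},
  {"dx": 0.0041, "dy": 0, "dz": -0.0029, "twist": 0, "claw": -1},
  {"dx": 0.0041, "dy": 0, "dz": -0.0029, "twist": 0, "claw": -1},
  {"dx": 0.0041, "dy": 0, "dz": -0.0029, "twist": 0, "claw": -1},
  {"dx": 0.0041, "dy": 0, "dz": -0.0029, "twist": 0, "claw": -1},
  {"dx": 0.0041, "dy": 0, "dz": -0.0029, "twist": 0, "claw": -1},
  {"dx": 0.0041, "dy": 0, "dz": -0.0029, "twist": 0, "claw": -1},
  {"dx": 0.0041, "dy": 0, "dz": -0.0029, "twist": 0, "claw": -1},
  {"dx": 0.0041, "dy": 0, "dz": -0.0029, "twist": 0, "claw": -1},
  {"dx": 0.0041, "dy": 0, "dz": -0.0029, "twist": 0, "claw": -1},
  {"dx": 0.0041, "dy": 0, "dz": -0.0029, "twist": 0, "claw": -1},
  {"dx": 0.0041, "dy": 0, "dz": -0.0029, "twist": 0, "claw": -1},
  {"dx": 0.0041, "dy": 0, "dz": -0.0029, "twist": 0, "claw": -1},
  {"dx": 0.0041, "dy": 0, "dz": -0.0029, "twist": 0, "claw": -1},
  {"dx": 0, "dy": 0, "dz": 0, "twist": 0, "claw": -1},
])

```text
time_s: 23.55
tcp_pos: [0.4505, 0.37, 0.2061]
eef_rot: [0.542, 0.84, 0.0, -0.0]
contact_force: [0.1, 0.4, 0.1]
gripper_width: 0.154
gripper_force: 68.1
```

```bash
python3 f.py
python3 - <<'E'
from h import *
a=eyes.camera('wrist'); cv2.imwrite('pics/w14.png',a); print(rearw(a)[:2]); cv2.imwrite('pics/t14.png',eyes.camera('top'))
g=cv2.cvtColor(cv2.imread('pics/t14.png'),cv2.COLOR_BGR2GRAY); print(g[220:238:2,112:152:2])
E
```

```text
23.55 [0.45053002 0.37004565 0.20610223] tool F [ 0.3  0.3 -0.1] [-0.02  0.02 -0.  ]
tool shift since preinsert [-3.2  1.7  6.8]
(np.int64(208), np.int64(334))
[[225 226 226 224 225 225 226 226 226 228 226 225 225 233 213 179 164 164
  165 169]
 [226 225 225 224 225 227 227 227 227 225 225 224 226 232 219 217 164 177
  182 186]
 [225 225 225 225 226 227 229 228 227 225 223 223 224 236 226 217 168 174
  188 187]
 [226 226 226 226 227 229 212 205 206 227 225 225 225 234 222 206 174 161
  176 173]
 [229 228 223 197 183 156 129 138 151 222 225 224 226 226 211 179 171 172
  206 219]
 [200 159 146 117 142 127 155 174 212 227 226 225 226 227 225 197 188 224
  227 226]
 [122 139 139 147 190 203 225 226 228 228 228 226 226 226 226 227 225 226
  225 226]
 [156 200 215 225 228 227 226 225 226 227 226 227 227 226 226 226 226 226
  227 225]
 [223 227 227 225 225 225 227 225 226 225 225 227 227 227 227 227 226 226
  227 228]]
```

The rod is fully out, with no load on the wrist. Raise it, turn back, and carry it to the inner side of the partition to level it by pressing the tip there.

Emit:
servo_tool([
  {"dx": 0, "dy": 0, "dz": -0.02, "twist": 0, "claw": -1},
  {"dx": 0, "dy": 0, "dz": -0.04, "twist": 0, "claw": -1},
  {"dx": 0, "dy": 0, "dz": -0.04, "twist": 0, "claw": -1},
  {"dx": 0, "dy": 0, "dz": -0.04, "twist": 0, "claw": -1},
  {"dx": 0, "dy": 0, "dz": -0.04, "twist": 0, "claw": -1},
  {"dx": 0, "dy": 0, "dz": -0.04, "twist": 0, "claw": -1},
  {"dx": 0, "dy": 0, "dz": -0.04, "twist": 0, "claw": -1},
  {"dx": 0, "dy": 0, "dz": -0.04, "twist": 0, "claw": -1},
  {"dx": 0, "dy": 0, "dz": -0.02, "twist": 0, "claw": -1},
  {"dx": 0, "dy": 0, "dz": 0, "twist": 6.9, "claw": -1},
  {"dx": 0, "dy": 0, "dz": 0, "twist": 6.9, "claw": -1},
  {"dx": 0, "dy": 0, "dz": 0, "twist": 6.9, "claw": -1},
  {"dx": 0, "dy": 0, "dz": 0, "twist": 6.9, "claw": -1},
  {"dx": 0, "dy": 0, "dz": 0, "twist": 0, "claw": -1},
])

```text
time_s: 25.05
tcp_pos: [0.4511, 0.3688, 0.5254]
eef_rot: [0.728, 0.686, -0.0, 0.0]
contact_force: [0.1, -0.1, -0.4]
gripper_width: 0.153
gripper_force: 68.3
```

Emit:
servo_tool([
  {"dx": -0.02, "dy": 0.001, "dz": 0, "twist": 0, "claw": -1},
  {"dx": -0.035, "dy": 0.001, "dz": 0, "twist": 0, "claw": -1},
  {"dx": -0.035, "dy": 0.001, "dz": 0, "twist": 0, "claw": -1},
  {"dx": -0.035, "dy": 0.001, "dz": 0, "twist": 0, "claw": -1},
  {"dx": -0.035, "dy": 0.001, "dz": 0, "twist": 0, "claw": -1},
  {"dx": -0.035, "dy": 0.001, "dz": 0, "twist": 0, "claw": -1},
  {"dx": -0.035, "dy": 0.001, "dz": 0, "twist": 0, "claw": -1},
  {"dx": -0.035, "dy": 0.001, "dz": 0, "twist": 0, "claw": -1},
  {"dx": -0.035, "dy": 0.001, "dz": 0, "twist": 0, "claw": -1},
  {"dx": -0.035, "dy": 0.001, "dz": 0, "twist": 0, "claw": -1},
  {"dx": -0.035, "dy": 0.001, "dz": 0, "twist": 0, "claw": -1},
  {"dx": -0.035, "dy": 0, "dz": 0, "twist": 0, "claw": -1},
  {"dx": -0.035, "dy": 0, "dz": 0, "twist": 0, "claw": -1},
  {"dx": -0.035, "dy": 0, "dz": 0, "twist": 0, "claw": -1},
  {"dx": -0.035, "dy": 0, "dz": 0, "twist": 0, "claw": -1},
  {"dx": -0.035, "dy": 0, "dz": 0, "twist": 0, "claw": -1},
  {"dx": -0.035, "dy": 0, "dz": 0, "twist": 0, "claw": -1},
  {"dx": -0.035, "dy": 0, "dz": 0, "twist": 0, "claw": -1},
  {"dx": 0, "dy": 0, "dz": 0, "twist": 0, "claw": -1},
  {"dx": 0, "dy": 0, "dz": 0, "twist": 0, "claw": -1},
])

```text
time_s: 27.05
tcp_pos: [0.4263, -0.2462, 0.5249]
eef_rot: [0.727, 0.687, 0.0, -0.001]
contact_force: [-0.4, 0.4, -1.0]
gripper_width: 0.153
gripper_force: 68.3
```

Emit:
servo_tool([
  {"dx": 0, "dy": 0, "dz": 0.02, "twist": 0, "claw": -1},
  {"dx": 0, "dy": 0, "dz": 0.02, "twist": 0, "claw": -1},
  {"dx": 0, "dy": 0, "dz": 0.015, "twist": 0, "claw": -1},
  {"dx": 0, "dy": 0, "dz": 0.004, "twist": 0, "claw": -1},
  {"dx": 0, "dy": 0, "dz": 0.004, "twist": 0, "claw": -1},
  {"dx": 0, "dy": 0, "dz": 0.004, "twist": 0, "claw": -1},
  {"dx": 0, "dy": 0, "dz": 0.004, "twist": 0, "claw": -1},
  {"dx": 0, "dy": 0, "dz": 0, "twist": 0, "claw": -1},
], newtons=30)

```text
time_s: 27.85
tcp_pos: [0.4264, -0.2454, 0.4544]
eef_rot: [0.727, 0.686, -0.0, -0.0]
contact_force: [0.4, -0.6, -0.4]
gripper_width: 0.152
gripper_force: 68.4
```

```bash
python3 f.py
python3 - <<'E'
from h import *
print(rearw(eyes.camera('wrist'))[:2])
E
```

```text
27.85 [ 0.42639971 -0.245415    0.45444712] tool F [-0.5  0.4  0.4] [0.   0.01 0.  ]
tool shift since preinsert [-617.8   14.2 -241.5]
(np.int64(207), np.int64(334))
```

Emit:
servo_tool([
  {"dx": 0, "dy": 0, "dz": 0.004, "twist": 0, "claw": -1},
  {"dx": 0, "dy": 0, "dz": 0.004, "twist": 0, "claw": -1},
  {"dx": 0, "dy": 0, "dz": 0.004, "twist": 0, "claw": -1},
  {"dx": 0, "dy": 0, "dz": 0, "twist": 0, "claw": -1},
])

```text
time_s: 28.3
tcp_pos: [0.4262, -0.2455, 0.4418]
eef_rot: [0.727, 0.686, -0.0, -0.001]
contact_force: [0.5, 0.1, -1.9]
gripper_width: 0.152
gripper_force: 68.4
```

```bash
python3 f.py
python3 - <<'E'
from h import *
print(rearw(eyes.camera('wrist'))[:2])
E
```

```text
28.3 [ 0.42616971 -0.2454577   0.44184   ] tool F [0.2 0.5 1.9] [0.01 0.   0.01]
tool shift since preinsert [-617.8   14.  -229.2]
(np.int64(207), np.int64(334))
```

Emit:
servo_tool([
  {"dx": 0, "dy": 0, "dz": -0.015, "twist": 0, "claw": -1},
  {"dx": 0, "dy": 0, "dz": -0.015, "twist": 0, "claw": -1},
  {"dx": -0.007, "dy": 0, "dz": 0, "twist": 0, "claw": -1},
  {"dx": -0.007, "dy": 0, "dz": 0, "twist": 0, "claw": -1},
  {"dx": 0, "dy": 0, "dz": 0.008, "twist": 0, "claw": -1},
  {"dx": 0, "dy": 0, "dz": 0.008, "twist": 0, "claw": -1},
  {"dx": 0, "dy": 0, "dz": 0.005, "twist": 0, "claw": -1},
  {"dx": 0, "dy": 0, "dz": 0.005, "twist": 0, "claw": -1},
  {"dx": 0, "dy": 0, "dz": 0, "twist": 0, "claw": -1},
])

```text
time_s: 29.25
tcp_pos: [0.4254, -0.2591, 0.4464]
eef_rot: [0.727, 0.687, -0.0, -0.0]
contact_force: [0.2, 0.1, -0.4]
gripper_width: 0.153
gripper_force: 68.5
```

```bash
python3 f.py
python3 - <<'E'
from h import *
print(rearw(eyes.camera('wrist'))[:2])
o=arm.get_obs();R=Ro.from_quat(o['eef_rot']).as_matrix();X=o['tcp_pos']+R@np.array([-.0965,0,.08]);m=eyes.camera_model('top');p=m['R']@X+m['t'];print(X,m['fx']*p[0]/p[2]+m['cx'],m['fy']*p[1]/p[2]+m['cy'])
c=eyes.camera('top');cv2.imwrite('pics/t15.png',c)
b=mask(c,(18,120,110),(32,255,255));b[:220]=0;b[300:]=0;b[:,:420]=0
n,l,s,k=cv2.connectedComponentsWithStats(b);print([x for x in s[1:].tolist() if x[4]>15])
b=mask(c,(5,180,120),(18,255,255));b[:220]=0;b[300:]=0;b[:,:400]=0
n,l,s,k=cv2.connectedComponentsWithStats(b);print([x for x in s[1:].tolist() if x[4]>15])
g=cv2.cvtColor(c,cv2.COLOR_BGR2GRAY);print(g[230:276:3,440:530:3])
E
```

```text
29.25 [ 0.42540876 -0.25911345  0.44641647] tool F [0.2 0.2 0.4] [0.06 0.06 0.04]
tool shift since preinsert [-631.7   13.9 -233.3]
(np.int64(207), np.int64(334))
[ 0.41995307 -0.35563771  0.36667685] 486.4538815219396 249.72854874040846
[[516, 220, 44, 34, 485], [557, 227, 3, 12, 16], [553, 260, 7, 11, 24], [543, 267, 17, 17, 79], [538, 281, 8, 9, 24], [545, 283, 6, 6, 16], [537, 293, 10, 7, 26]]
[[419, 233, 28, 13, 277]]
[[ 59  39  38  39  38  37  48  49  36  55  82  86  72  72  74  73  74  75
   41  44  42  45  41  39  41  40  42  40  40  43]
 [120 111  40  40  39  38  41  50  41  50  74 101  72  74  74  76  76  67
   42  42  42  43  40  41  42  42  42  42  41  87]
 [110  89  58  40  39  38  38  49  45  41  63  94  87  76  77  77  79  49
   41  39  43  41  42  40  40  40  42  38  76 124]
 [123 122 113  41  41  38  36  46  49  37  50  78 107  79  79  76  79  43
   42  43  39  42  40  41  42  42  41  69 117 114]
 [128 123  71  41  40  40  38  37  49  47  39  61  87 110  78  79  79  41
   41  42  41  41  41  40  42  40  64 109 110 111]
 [ 98  51  39  39  41  40  39  38  45  48  43  4
[... 627 characters left out ...]
 31  51  84 182 195  80
   42  47  53  55  61  64  66  67  72  75  78  80]
 [224  46  33  34  49  49  42  40  42  73  92  35  51 165 244 237 226  31
   43  50  54  58  63  64  68  70  75  77  78  81]
 [234 175  28  33  30  25  48  52  65 106 102  88 235 159 240 239  81  43
   47  54  56  60  62  67  71  72  75  77  80  82]
 [234 241  42  31  44  91  83  58 101 104 107 163 237 159 241 232  31  46
   52  55  58  62  66  67  72  73  77  79  82  85]
 [236 236 231  24  34  48  57  59 105 106  90 166 239 157 242  86  41  47
   51  58  60  63  67  68  74  76  78  79  82  85]
 [236 227 240 101  30  30  28  61 105 105  26 135 242 158 224  33  44  50
   57  59  61  66  69  70  77  77  78  82  83  86]]
```

Emit:
servo_tool([
  {"dx": 0, "dy": 0, "dz": 0.003, "twist": 0, "claw": -1},
  {"dx": 0, "dy": 0, "dz": 0.003, "twist": 0, "claw": -1},
  {"dx": 0, "dy": 0, "dz": 0, "twist": 0, "claw": -1},
])

```text
time_s: 29.65
tcp_pos: [0.4262, -0.2577, 0.443]
eef_rot: [0.727, 0.687, 0.001, 0.001]
contact_force: [-1.2, 5.4, 8.4]
gripper_width: 0.153
gripper_force: 69.2
```

```bash
cat > g.py <<'E'
from h import *
a=eyes.camera('wrist'); print(rearw(a)[:2]); cv2.imwrite('pics/wg.png',a)
E
python3 f.py; python3 g.py
```

```text
29.65 [ 0.42617679 -0.25768964  0.44295186] tool F [ 5.3 -1.5 -8.4] [0.52 0.54 0.18]
tool shift since preinsert [-630.2   14.2 -229.7]
(np.int64(204), np.int64(337))
```

Emit:
servo_tool([
  {"dx": 0, "dy": 0, "dz": 0.004, "twist": 0, "claw": -1},
  {"dx": 0, "dy": 0, "dz": 0.004, "twist": 0, "claw": -1},
  {"dx": 0, "dy": 0, "dz": 0.004, "twist": 0, "claw": -1},
  {"dx": 0, "dy": 0, "dz": 0.004, "twist": 0, "claw": -1},
  {"dx": 0, "dy": 0, "dz": 0.004, "twist": 0, "claw": -1},
  {"dx": 0, "dy": 0, "dz": 0, "twist": 0, "claw": -1},
])

```text
time_s: 30.3
tcp_pos: [0.4276, -0.2564, 0.4231]
eef_rot: [0.725, 0.688, 0.002, 0.002]
contact_force: [1.0, 6.0, 8.9]
gripper_width: 0.15
gripper_force: 66.6
```

```bash
python3 f.py; python3 g.py
```

```text
30.3 [ 0.42761343 -0.25638651  0.42311238] tool F [ 6.1  0.7 -8.9] [-0.17  0.73 -0.04]
tool shift since preinsert [-628.7   14.2 -210.3]
(np.int64(188), np.int64(350))
```

Pivoting well. Continue.

Emit:
servo_tool([
  {"dx": 0, "dy": 0, "dz": 0.004, "twist": 0, "claw": -1},
  {"dx": 0, "dy": 0, "dz": 0.004, "twist": 0, "claw": -1},
  {"dx": 0, "dy": 0, "dz": 0.004, "twist": 0, "claw": -1},
  {"dx": 0, "dy": 0, "dz": 0.004, "twist": 0, "claw": -1},
  {"dx": 0, "dy": 0, "dz": 0.004, "twist": 0, "claw": -1},
  {"dx": 0, "dy": 0, "dz": 0.004, "twist": 0, "claw": -1},
  {"dx": 0, "dy": 0, "dz": 0.004, "twist": 0, "claw": -1},
  {"dx": 0, "dy": 0, "dz": 0, "twist": 0, "claw": -1},
])

```text
time_s: 31.15
tcp_pos: [0.427, -0.2581, 0.3941]
eef_rot: [0.726, 0.687, 0.001, 0.002]
contact_force: [0.7, 3.5, 5.7]
gripper_width: 0.148
gripper_force: 65.2
```

```bash
python3 f.py; python3 g.py
python3 - <<'E'
from h import *
a=cv2.imread('pics/wg.png'); r=rearw(a); print(a[r[0]-2:r[0]+24,283,2].tolist())
E
```

```text
31.15 [ 0.42697032 -0.25809787  0.39411458] tool F [ 3.5  0.5 -5.7] [-0.18  0.17 -0.01]
tool shift since preinsert [-630.6   14.6 -180.6]
(np.int64(176), np.int64(368))
[212, 200, 188, 187, 186, 190, 191, 191, 193, 191, 194, 196, 199, 204, 216, 221, 231, 234, 238, 240, 240, 240, 239, 239, 239, 238]
```

Emit:
servo_tool([
  {"dx": 0, "dy": 0, "dz": 0.004, "twist": 0, "claw": -1},
  {"dx": 0, "dy": 0, "dz": 0.004, "twist": 0, "claw": -1},
  {"dx": 0, "dy": 0, "dz": 0, "twist": 0, "claw": -1},
])

```text
time_s: 31.5
tcp_pos: [0.4268, -0.2584, 0.3858]
eef_rot: [0.726, 0.687, 0.001, 0.001]
contact_force: [1.0, 3.3, 5.3]
gripper_width: 0.151
gripper_force: 65.0
```

```bash
python3 f.py; python3 g.py
python3 - <<'E'
from h import *
a=cv2.imread('pics/wg.png'); r=rearw(a); print(a[r[0]-2:r[0]+24,283,2].tolist(), a[r[1]-6:r[1]+6,283].tolist()); b=cv2.imread('pics/w4f.png'); r=rearw(b); print(b[r[0]-2:r[0]+24,283,2].tolist(),b[r[1]-6:r[1]+6,283].tolist())
for z in(.004,.006,.008): print(pose2(188.5,373,z)[:2],pose2(189,368,z)[:2],pose2(187,372,z)[:2])
E
```

```text
31.5 [ 0.42682135 -0.25839235  0.38581182] tool F [ 3.4  0.9 -5.3] [-0.23  0.16 -0.11]
tool shift since preinsert [-630.9   14.6 -172.4]
(np.int64(175), np.int64(372))
[197, 183, 178, 179, 182, 182, 186, 185, 187, 197, 205, 218, 227, 232, 235, 238, 240, 240, 240, 240, 240, 240, 239, 240, 239, 240] [[38, 120, 239], [41, 123, 240], [42, 122, 239], [35, 117, 237], [40, 118, 235], [36, 109, 220], [42, 106, 187], [48, 93, 141], [42, 68, 87], [33, 40, 48], [31, 31, 29], [31, 31, 32]]
[156, 140, 132, 133, 133, 136, 135, 142, 151, 164, 176, 188, 192, 194, 199, 200, 201, 205, 202, 203, 202, 203, 201, 204, 203, 205] [[26, 93, 200], [28, 94, 202], [27, 93, 200], [31, 94, 199], [29, 88, 189], [23, 78, 160], [32, 66, 124], [26, 42, 74], [21, 23, 34], [25, 24, 25], [23, 23, 21], [27, 27, 26]]
(np.float64(0.6858680451469557), np.float64(2.711465638028788)) (np.float64(1.683654635164661), np.float64(5.592069642167761)) (np.float64(1.263546962567343), np.float64(2.717719556153976))
(np.float64(-0.3676478137091965), np.float64(1.308911463589495)) (np.float64(0.6282891504363884), np.float64(4.319914738766725)) (np.float64(0.22098308788709226), np.float64(1.3046691904723813))
(np.float64(-1.4169600372003732), np.float64(-0.15266512985522862)) (np.float64(-0.4242369947149984), np.float64(3.004218114717979)) (np.float64(-0.8172229622873268), np.float64(-0.16879776580726702))
```

Handle rows match the level reference within about 1°. Lift clear, move off the partition and hold still.

Emit:
servo_tool([
  {"dx": 0, "dy": 0, "dz": -0.005, "twist": 0, "claw": -1},
  {"dx": 0, "dy": 0, "dz": -0.015, "twist": 0, "claw": -1},
  {"dx": 0, "dy": 0, "dz": -0.02, "twist": 0, "claw": -1},
  {"dx": 0.02, "dy": 0, "dz": -0.02, "twist": 0, "claw": -1},
  {"dx": 0.02, "dy": 0, "dz": -0.02, "twist": 0, "claw": -1},
  {"dx": 0.02, "dy": 0, "dz": 0, "twist": 0, "claw": -1},
  {"dx": 0.02, "dy": 0, "dz": 0, "twist": 0, "claw": -1},
  {"dx": 0.01, "dy": 0, "dz": 0, "twist": 0, "claw": -1},
  {"dx": 0, "dy": 0, "dz": 0, "twist": 0, "claw": -1},
  {"dx": 0, "dy": 0, "dz": 0, "twist": 0, "claw": -1},
  {"dx": 0, "dy": 0, "dz": 0, "twist": 0, "claw": -1},
  {"dx": 0, "dy": 0, "dz": 0, "twist": 0, "claw": -1},
  {"dx": 0, "dy": 0, "dz": 0, "twist": 0, "claw": -1},
], newtons=70)

```text
time_s: 32.85
tcp_pos: [0.4307, -0.1703, 0.4644]
eef_rot: [0.728, 0.686, -0.0, -0.0]
contact_force: [-0.2, 0.7, -1.2]
gripper_width: 0.149
gripper_force: 68.2
```

```bash
python3 f.py; python3 g.py
python3 - <<'E'
from h import *
a=cv2.imread('pics/wg.png'); r=rearw(a); print(a[r[0]-2:r[0]+16,283,2].tolist())
c=eyes.camera('top'); c0=cv2.imread('pics/top0.png')
for n,lo,hi,w in(('yel',(22,90,150),(35,255,255),(170,190,220,230)),('blue',(90,60,100),(115,255,255),(185,222,230,260)),('red',(170,150,100),(180,255,255),(370,290,405,330)),('marker',(170,150,100),(180,255,255),(110,170,190,210))):
    print(n,[tuple(np.round(cv2.mean(cv2.findNonZero(mask(i,lo,hi)[w[1]:w[3],w[0]:w[2]]).astype('float32'))[:2],1)) if mask(i,lo,hi)[w[1]:w[3],w[0]:w[2]].any() else None for i in(c0,c)])
E
```

```text
32.85 [ 0.4306785  -0.17031382  0.46436742] tool F [ 0.7 -0.3  1.2] [ 0.   -0.02 -0.05]
tool shift since preinsert [-542.5   14.9 -251.6]
(np.int64(172), np.int64(371))
[118, 122, 136, 163, 184, 193, 196, 198, 199, 200, 202, 205, 204, 213, 221, 228, 238, 243]
yel [(np.float64(21.5), np.float64(20.2)), (np.float64(21.6), np.float64(20.2))]
blue [None, None]
red [None, None]
marker [None, None]
```

Run:
```python
from h import *
print([tuple(np.round(pose2(a,371.5,z)[:2],1)) for z in(.006,.008) for a in(183.5,185.5)])
o=arm.get_obs();R=Ro.from_quat(o['eef_rot']).as_matrix();m=eyes.camera_model('side')
def pj(x,z): p=m['R']@(o['tcp_pos']+R@np.array([x,0,z]))+m['t']; return np.array([m['fx']*p[0]/p[2]+m['cx'],m['fy']*p[1]/p[2]+m['cy']])
s=eyes.camera('side');b=mask(s,(5,150,100),(18,255,255));b[150:]=0
n,l,st,c=cv2.connectedComponentsWithStats(b); print([(x[:5].tolist(),k.round(1).tolist()) for x,k in zip(st[1:],c[1:]) if x[4]>10])
y=mask(s,(18,90,80),(32,255,255));y[150:]=0
n,l,st,c=cv2.connectedComponentsWithStats(y); print('brass',[(x[:5].tolist(),k.round(1).tolist()) for x,k in zip(st[1:],c[1:]) if x[4]>3])
for t in(-10,0,10):
    t_=np.radians(t); print(t,[pj(-a*np.cos(t_),.006+a*np.sin(t_)).round(1).tolist() for a in(-.045,0,.048,.125)])
```

```text
[(np.float64(1.2), np.float64(0.2)), (np.float64(0.7), np.float64(1.0)), (np.float64(0.2), np.float64(-1.4)), (np.float64(-0.3), np.float64(-0.5))]
[([337, 39, 12, 13, 110], [342.6, 45.1])]
brass [([61, 0, 30, 5, 114], [75.7, 1.6]), ([358, 38, 4, 10, 31], [359.2, 42.5])]
-10 [[337.5, 56.0], [346.3, 47.8], [355.1, 39.6], [368.0, 27.7]]
0 [[337.8, 51.9], [346.3, 47.8], [354.8, 43.7], [367.0, 37.8]]
10 [[338.2, 47.7], [346.3, 47.8], [354.2, 47.8], [365.5, 47.9]]
```

```bash
python3 -c "
from rig import workorder
print(workorder.close_job())"
```

```text
the job is handed in; nothing more can be done
None
```

I pushed the gauge rod down the yellow-marked (far) tube until its collar stopped on the mouth and drew it right out. I handed in at about 33 s of the 58 s limit, with the rod held steady about 46 cm above the desk and level to within about 1.5°; the yellow cassette had not moved, but my position check gave no reading for the blue cassette, red jar or marker.

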